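Hold the chain test bed's key switch over

TASK

The pump of the chain test bed only runs while its key switch is held over. Lift the key with the flat winged bit up and off its hook, insert it into the key switch on the control box, wiggling it past the sticky pins without forcing it until its collar sits on the switch's face, then turn it clockwise a quarter turn to the stop and keep holding it there against the return spring: finish still holding the key turned. Leave the spare round-shanked key hanging, do not press the emergency stop, and leave the hammer and shackle where they lie.

Things in the scene. Friction and masses are not known exactly. Their poses are not given: they have to be found in the camera images.
- key_center (a point): Centre of the bow (steel handle) of the winged key, hanging bit down; z up along the key, y across the bow. Bow: 36 mm wide (y), 10 thick (x), 36 tall, flat sides; a frame with an opening 18 wide, from 9 below to 11 mm above this point, that the hook passes through along x. Grip its two side edges, fingers closing along y. Key 75 mm long, 40 to 85 g, same when turned half round about z.
- key_collar (a point): Centre of the underside of the key's steel collar (20 mm dia, 3 thick), 32 mm below the bow's centre, under a 9 mm dia stem. It rests on the switch's face when the key is home. Below it a round neck, 5 mm dia, 8 mm long, then the bit.
- key_tip (a point): Tip of the key's steel bit, 25 mm below the collar's underside. The bit is flat: 14 mm wide along the key's y (7 each way, in line with the bow), 4 mm thick along x, its wings from 8 to 21 mm below the collar, then a blunt V point 4 mm high ending here.
- spare_center (a point): Spare key on the other hook, same bow and collar, but with a plain round shank 11 mm dia and 28 mm long in place of the winged bit; this point is the centre of its bow. Not to be disturbed. Which key hangs on which hook varies.
- rail: Key rail, fixed on the bench; origin at the centre of its underside. Base plate 110 x 280 x 6 mm (x, y, z). A level 12 mm bar along y at x = +32 mm, 130 mm high, stands on 12 mm posts at y = +-127 mm. Its two hooks, at y = +-50 mm, point to its -x, towards the worker; a key hangs at x = 0, its bow's x along the hook.
- hooks (a point): Midway between the two hooks (rail's axes; hooks 50 mm either side along y), at the height of the wire's centre, 130 mm. Wire 4 mm thick, level from the bar to x = -14 mm, there turned up to 9 mm above its centre line. A hung bow's centre is 9 mm below this height. The key has room to rise 16 mm before the opening's lower edge meets the wire: raise it 9 to 14 mm, draw it 30 mm or more to -x.
- lock_face (a point): Key switch: centre of the keyway at the top face of the square steel switch head (37 mm square, 12 mm above the panel, 87 mm above the bench). z up, x along the keyway (17 mm long; 5.8 mm wide, bevelled to 10.8 mm at the top). The switch is 55 mm left (+y) of the centre of a fixed grey box 150 x 230 x 75 mm (x, y, z) whose front faces -x. White ticks show rest (+x) and held over (-y).
- keyway (a point): Centre of the underside of the switch's fixed face plate, 6 mm below its face; the lock cylinder is below, its slot in line at rest. Two pairs of sticky pins, 13 and 18.5 mm under the face, jut 2 mm into the bit's path from the slot's ends and stay where pushed: a straight push takes 35 N, but 10 to 15 N do with 1 mm wiggles along the keyway. The key turns only when home, and is then held in.
- lock (a joint): Turn of the lock cylinder: 0 at rest, growing clockwise seen from above to its stop at 1.57 (a quarter turn); it can turn only with the key home within about 1.5 mm. A spring returns it: 0.06 N m at rest to 0.17 N m at the stop. The key has about 0.16 rad of play in it and gives a little in the grip, so turn the hand about 1.75 rad to bring it to the stop.
- estop (a joint): Emergency stop, a mushroom push button 38 mm dia on the box's panel: 0 up, 0.006 m fully pressed. Leave alone.
- estop_top (a point): Centre of the top of the emergency stop, 18 mm above the panel, 130 mm to the right of the keyway (box's -y) and 20 mm nearer the front.
- hammer_grip (a point): Hammer 300 mm long lying on the bench beyond the work, point on its handle. Leave alone.
- shackle: Steel bow shackle, about 65 x 85 x 18 mm, lying on the bench beyond the rail, origin in the middle of its bow on its underside. Leave alone.
Not all that is in view belongs to the job. Leave any black or green look-alike of the part that bears key_center alone.

How it is judged:
On the way, in this order (a step that is already met when the one before it is completed fails the run):
1. the key is lifted off its hook and carried in the gripper (distance of key_center from where it was at the start of the episode above 0.05 m and contact force between key and rail below 0.05 N and contact force between the fingers and key above 1 N), for 0.2 s.
2. the key is home in the keyway, the lock not yet turned (z of key_center in the frame of lock_face below 0.0345 m and horizontal distance between key_center and lock_face below 0.006 m and angle between key_center's own z axis and vertical below 0.15 rad and value of joint lock below 0.5 rad), for 0.05 s.
3. the key turned to the stop and held (z of key_center in the frame of lock_face below 0.0355 m and value of joint lock above 1.22 rad and contact force between the fingers and key above 1 N), for 0.5 s.
At the end, for the whole second after the job is handed in: Key home in the switch (collar within 3.5 mm of the face, upright within 0.15 rad, bow centre within 6 mm of the keyway's axis), lock turned at least 1.22 rad (70 degrees) clockwise, the fingers still holding the key (over 1 N), the spare key within 30 mm of its start (all of step 3 and horizontal distance between key_center and lock_face below 0.006 m and angle between key_center's own z axis and vertical below 0.15 rad and distance of spare_center from where it was at the start of the episode below 0.03 m); the arm keeps its last pose, push and grip.
It fails at once if the spare key is disturbed (distance of spare_center from where it was at the start of the episode above 0.03 m).
It fails at once if the emergency stop is pressed (value of joint estop above 0.003 m).
It fails at once if the hammer is disturbed (distance of hammer_grip from where it was at the start of the episode above 0.03 m).
It fails at once if the shackle is disturbed (distance of shackle from where it was at the start of the episode above 0.03 m).
It fails at once if the key is forced: pressed or twisted hard in a lock that does not yet give (value of joint lock below 0.1 rad and contact force between key and control_box above 80 N).
It also fails if it takes over 67 s, if anything falls off the work surface, if the arm or the gripper's body presses on something with over 40 N, if the wrist force passes 120 N, or if a joint passes its speed limit or range.

ROBOT

A 6-joint arm with a two-finger parallel gripper is mounted at the origin on the work surface. World frame = base frame: x ahead of the robot, y to its left, z up, the work surface at z = 0. Lengths are in m, angles in rad, forces in N, time in s.
With the tool pointing down it reaches from about 0.425 to 0.95 m from the base axis. Payload 3.5 kg.
Tool frame: the origin (TCP) lies at the very end of the fingers, on their centre line; the grasp point (between the pads) lies behind it (ctrl.grasp_offset is the z of the grasp point in the tool frame, in m); z points along the fingers, x is the direction in which the jaws open and shut, and the axes are right-handed (so a half turn about z gives the same grasp; the last joint's range is limited). The gripper opens to 85 mm and grips with 20 to 120 N. Pads are 22 mm wide; open, the fingers measure 114 mm over their backs; the gripper's body (76 mm by 85 mm) begins 54 mm behind the grasp point. The pads swing forward as they close: fully open they stand 13 mm farther back than shut.
Start: joints at [-1.337, 0.286, 1.577, -0, 1.279, -0.15], TCP at [0.253, -0.626, 0.231] pointing down, gripper open.
Joint ranges: [-2.77, 2.77], [-0.9, 2.22], [0.21, 2.48], [-1.53, 4.67], [0.24, 2.81], [-2.84, 2.84]. Speed limits (rad/s): [2.79, 2.79, 3.14, 3.14, 3.14, 3.14].

INTERFACE

Orientations are given as a unit quaternion [x, y, z, w].
In Python, from plant import ctrl gives the robot as it stands.
- The arm moves only by the shell command python3 -m jog 'ROWS' [FORCE]. ROWS is JSON, a list of rows, each an object with "grip": the closure, from 0 (fully open) to 1 (shut); "xyz": the shift along the tool's x, y, z in m, a list of three; "dr": the turn, a rotation vector about the tool's x, y, z in rad, a list of three. A call has 1 to 12 rows; each row is the pose to reach, as a shift and turn from the pose commanded when the call began, along the tool's axes at that moment; what a row does not reach only later rows make up. A row lasts 1/12 s, in which the tool goes at most 41.7 mm and 7.16 degrees, less where a joint would pass 70% of its speed; a pose out of reach is approached as far as the arm can. A call with a gripper value outside its range is refused whole. The fingers move at their own pace and stop on an object; FORCE is the grip in N (left out, the last holds). Time passes only in rows, so rows that repeat a pose let the fingers close. It gives the time, the measured TCP pose, the force and the opening at its end, in the units of the state.
- ctrl.get_state(): the state, without advancing time (a new reading comes with each control period).
- ctrl.read_camera(name): name is "side" or "top" or "wrist"; returns the picture (384x512x3 uint8, red, green, blue); there is no depth.
- ctrl.get_calibration(name): a dict with "mtx" (3x3 intrinsics, pixels), "R" (3x3) and "t" (3): a world point X has camera coordinates R X + t; the wrist camera has in their place "hand_eye" (4x4, takes a point from camera to tool coordinates, whose origin is the TCP and whose axes are the tool frame's). Camera axes: x right, y down, z forward; pixel columns grow to the right and rows downward; lengths in m; the calibration is good to about 2 mm. A picture is of the moment at which its call begins: read the wrist's pose just before it. get_calibration takes no time and is no camera call.
- ctrl.sign_off(): hands the job in, once; it reports no verdict.
The state is a dict: "time": time; "qpos": joint angles; "dq": joint speeds; "joint_efforts": joint torques, N m; "eef_pos": TCP position; "tcp_rot": TCP orientation; "contact_force": force on the tool from outside, world axes, zero at the start; "wrist_torque": the same for the moment, N m; "opening": opening from 0.0 (shut) to 1.0 (fully open).
Only numpy, scipy, OpenCV 4.12 (cv2) and the standard library are available. Lean on these libraries where they do the work, as an engineer would, in place of code of your own. Each camera call takes 0.05 s, during which the arm holds its last target.

## Working session

There is one attempt and no reset: what is moved stays moved. The work goes in short steps, Python scripts to look and compute and a shell command to move; the robot and the scene stay as the last step left them, time stands still between calls to the robot, and variables do not carry over. Pictures are saved under pics/ and viewed, and the job is handed in when it is done.

```bash
ls; mkdir -p pics
python3 - <<'E'
from plant import ctrl
import cv2,json
print(ctrl.get_state()); print(ctrl.grasp_offset)
for n in ["side","top","wrist"]:
    im=ctrl.read_camera(n); cv2.imwrite(f"pics/{n}0.png",im[:,:,::-1])
    print(n,ctrl.get_calibration(n))
E
```

```text
pics
{'time': 0.0, 'qpos': array([-1.33698999e+00,  2.87196812e-01,  1.57822496e+00,  8.48458565e-06,
        1.27864062e+00, -1.49978417e-01]), 'dq': array([-0.00136862, -0.00046528,  0.00146727, -0.00052801,  0.00092938,
       -0.00147502]), 'joint_efforts': array([ 9.83092141e-04, -4.05975330e+01, -2.92627591e+01, -6.82951236e-05,
        5.71083860e-03, -1.37442633e-06]), 'eef_pos': array([ 0.25262372, -0.62520277,  0.22990048]), 'tcp_rot': array([ 0.82898377, -0.55927129, -0.00090626, -0.00083882]), 'contact_force': array([-0.36146907, -0.20842427, -0.25256357]), 'wrist_torque': array([ 0.03876653,  0.04707213, -0.01432879]), 'opening': 1.001935072065741}
-0.0187
side {'mtx': array([[431.53502796,   0.        , 258.59676359],
       [  0.        , 431.53502796, 187.44279569],
       [  0.        ,   0.        ,   1.        ]]), 'R': array([[-0.97568195, -0.21822656, -0.02054028],
       [-0.11999199,  0.61018898, -0.78311642],
       [ 0.18343025, -0.76160789, -0.62153581]]), 't': array([0.61203472, 0.16938876, 0.85307542])}
top {'mtx': array([[428.62448273,   0.        , 259.7
[... 176 characters left out ...]
],
       [-9.92232295e-01, -1.30386153e-03, -1.24392012e-01],
       [ 1.24391030e-01,  8.09746431e-04, -9.92232944e-01]]), 't': array([-0.04716434,  0.6067354 ,  1.16928302])}
wrist {'mtx': array([[309.54795826,   0.        , 256.79868719],
       [  0.        , 309.54795826, 192.55499705],
       [  0.        ,   0.        ,   1.        ]]), 'hand_eye': array([[ 9.99999529e-01, -9.58894932e-04,  1.47644537e-04,
        -3.48484374e-04],
       [ 8.59211897e-04,  9.45969885e-01,  3.24253354e-01,
        -8.38390236e-02],
       [-4.50592184e-04, -3.24253075e-01,  9.45970264e-01,
        -1.42789546e-01],
       [ 0.00000000e+00,  0.00000000e+00,  0.00000000e+00,
         1.00000000e+00]])}
```

View pics/side0.png

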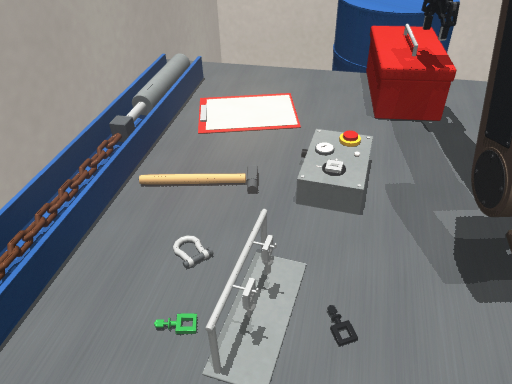

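View pics/top0.png

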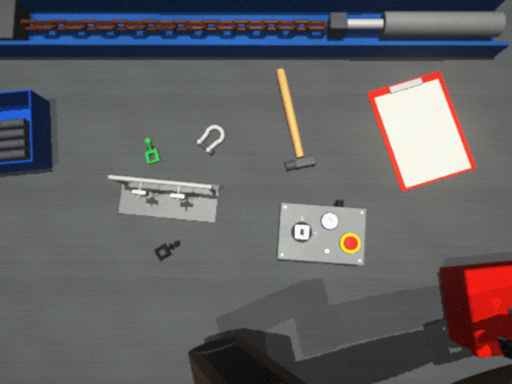

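View pics/wrist0.png

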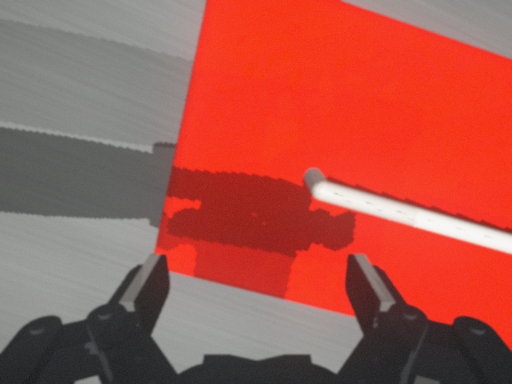

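Run:
```python
import cv2
s=cv2.imread("pics/side0.png");t=cv2.imread("pics/top0.png")
cv2.imwrite("pics/s_rail.png",cv2.resize(s[200:384,200:320],None,fx=4,fy=3.2*1.25/1,interpolation=2)[:,:]) if 0 else None
cv2.imwrite("pics/s_rail.png",cv2.resize(s[200:384,200:320],None,fx=3.2,fy=3.2,interpolation=2))
cv2.imwrite("pics/s_box.png",cv2.resize(s[120:215,290:385],None,fx=6,fy=6,interpolation=2))
cv2.imwrite("pics/t_rail.png",cv2.resize(t[165:230,100:228],None,fx=6,fy=6,interpolation=2))
cv2.imwrite("pics/t_box.png",cv2.resize(t[190:275,270:375],None,fx=6,fy=6,interpolation=2))
```

```text
(no output)
```

View pics/s_rail.png

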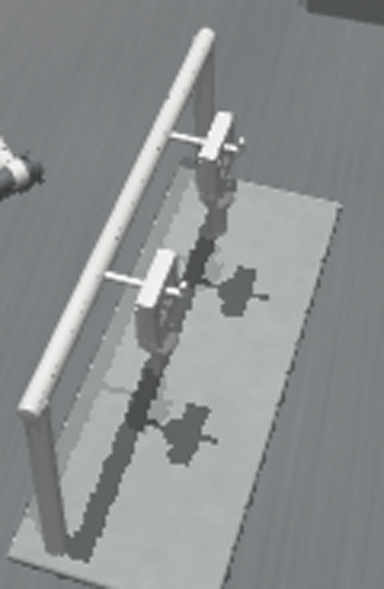

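View pics/s_box.png

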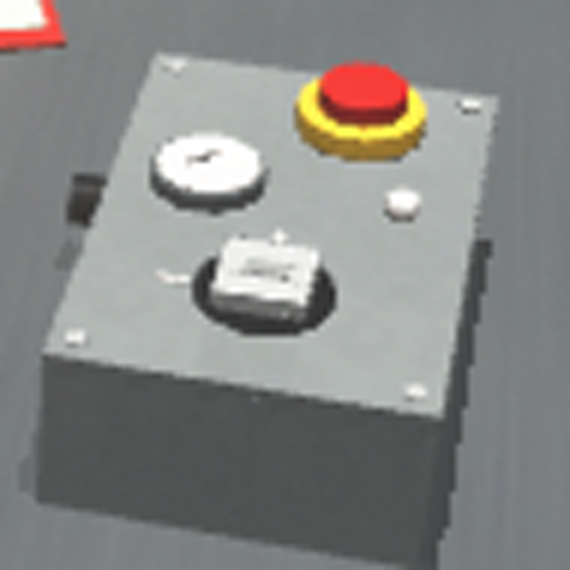

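View pics/t_rail.png

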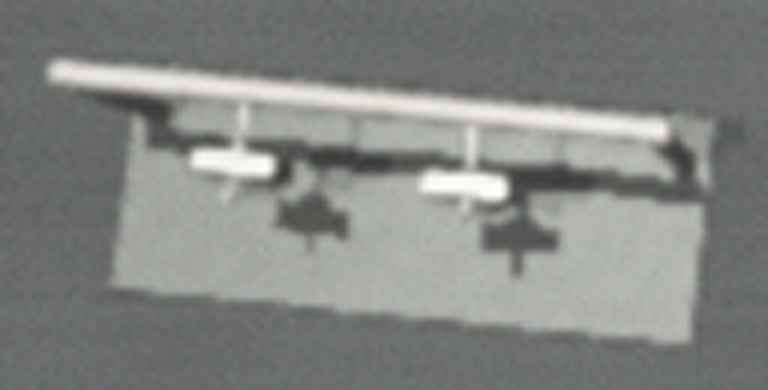

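View pics/t_box.png

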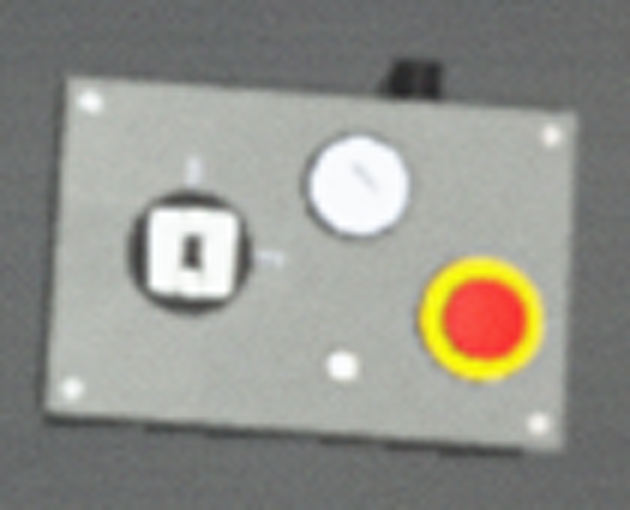

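```bash
cat > h.py <<'E'
from plant import ctrl
import numpy as np
from scipy.optimize import least_squares
from scipy.spatial.transform import Rotation as Ro
def cam(n,st=None):
    c=ctrl.get_calibration(n)
    if n!='wrist': return c['mtx'],c['R'],c['t']
    st=st or ctrl.get_state()
    T=np.eye(4);T[:3,:3]=Ro.from_quat(st['tcp_rot']).as_matrix();T[:3,3]=st['eef_pos']
    M=np.linalg.inv(T@c['hand_eye']); return c['mtx'],M[:3,:3],M[:3,3]
def proj(C,X):
    K,R,t=C; p=(np.atleast_2d(X)@R.T+t)@K.T; return p[:,:2]/p[:,2:]
def onplane(C,uv,z):
    K,R,t=C; d=R.T@np.linalg.solve(K,[uv[0],uv[1],1]); o=-R.T@t
    return o+d*(z-o[2])/d[2]
def tri(obs):
    A=[];b=[]
    for C,uv in obs:
        K,R,t=C; d=R.T@np.linalg.solve(K,[uv[0],uv[1],1]); d/=np.linalg.norm(d); o=-R.T@t
        P=np.eye(3)-np.outer(d,d); A.append(P); b.append(P@o)
    return np.linalg.lstsq(np.vstack(A),np.hstack(b),rcond=None)[0]
def planar(obs): # obs: (C,uv,local xyz) -> x,y,yaw
    def w(p,l): c,s=np.cos(p[2]),np.sin(p[2]); return np.array([p[0]+c*l[0]-s*l[1],p[1]+s*l[0]+c*l[1],l[2]])
    f=lambda p: np.hstack([proj(C,w(p,l))[0]-uv for C,uv,l in obs])
    r=least_squares(f,[0.5,0.1,0.],loss='soft_l1'); return r.x,r.fun.reshape(-1,2),w
E
python3 - <<'E'
from h import *
T=cam('top');S=cam('side')
up=lambda p,k,o:(np.array(p)+.5)/k-.5+np.array(o)
tr=lambda p:up(p,6,(100,165)); sr=lambda p:up(p,3.2,(200,200)); tb=lambda p:up(p,6,(270,190)); sb=lambda p:up(p,6,(290,120))
z=.006
rail=[(T,tr(p),l) for p,l in [((713,118),(.055,-.14,z)),((690,343),(-.055,-.14,z)),((110,288),(-.055,.14,z))]]+\
 [(S,sr(p),l) for p,l in [((342,206),(-.055,-.14,z)),((185,165),(.055,-.14,z)),((8,558),(.055,.14,z))]]
for nm,o in [('T',[rail[i] for i in (0,1,2)]),('S',rail[3:]),('both',rail)]:
    p,r,w=planar(o); print(nm,p.round(4)); 
print(r.round(1)); print('hooks',[w(p,(0,y,.121)).round(4) for y in(.05,-.05)])
print('key tops tri', tri([(T,tr((234,163))),(S,sr((158,275)))]), tri([(T,tr((463,187))),(S,sr((218,135)))]))
z=.075
box=[(T,tb(p),l) for p,l in [((68,77),(.075,.115,z)),((577,115),(.075,-.115,z)),((562,450),(-.075,-.115,z)),((45,410),(-.075,.115,z))]]+\
 [(S,sb(p),l) for p,l in [((45,352),(.075,.115,z)),((440,415),(-.075,.115,z)),((497,97),(-.075,-.115,z)),((155,52),(.075,-.115,z))]]
for nm,o in [('T',box[:4]),('S',box[4:]),('both',box)]:
    p,r,w=planar(o); print(nm,p.round(4))
print(r.round(1)); print(w(p,(0,.055,.087)))
print('lock',onplane(T,tb((193,252)),.087),onplane(S,sb((268,272)),.087))
E
```

```text
T [ 0.5767  0.217  -0.0937]
S [ 0.5741  0.2176 -0.0973]
both [ 0.5752  0.2173 -0.0929]
[[ 0.2  0.2]
 [-0.1  0.7]
 [-0.4  0.6]
 [ 0.5 -0.8]
 [-1.7  0.5]
 [-0.4 -0.3]]
hooks [array([0.5799, 0.267 , 0.121 ]), array([0.5706, 0.1675, 0.121 ])]
key tops tri [0.58032846 0.26543444 0.13942552] [0.57050629 0.16700219 0.13918345]
T [ 0.4761 -0.2134 -0.0741]
S [ 0.4769 -0.2157 -0.0692]
both [ 0.4765 -0.214  -0.0718]
[[ 0.3 -0.2]
 [ 0.1 -0.3]
 [ 0.2 -0.2]
 [ 0.4  0.1]
 [-0.4  0.3]
 [ 0.3  0.6]
 [ 0.2  0.3]
 [ 0.3  0.3]]
[ 0.48045238 -0.1591735   0.087     ]
lock [ 0.48008101 -0.15851849  0.087     ] [ 0.47977527 -0.15775771  0.087     ]
```

```bash
cat >> h.py <<'E'
def Rt(angle,tilt=0):
    "tool down, tool x at world angle; tilt>0 leans tool z toward tool y"
    x=np.array([np.cos(angle),np.sin(angle),0]);y=np.array([np.sin(angle),-np.cos(angle),0]);z=np.array([0,0,-1.])
    R=np.c_[x,y,z]; return R@Ro.from_rotvec([-tilt,0,0]).as_matrix()
def rel(pos,R,st=None):
    st=st or ctrl.get_state(); R0=Ro.from_quat(st['tcp_rot']).as_matrix()
    return (R0.T@(np.array(pos)-st['eef_pos'])).round(4), Ro.from_matrix(R0.T@R).as_rotvec().round(4)
E
python3 - <<'E'
from h import *
print(Rt(1.478,.6))
print(rel((.46,-.2,.3),Rt(-1.187+1.3)))
E
```

```text
[[ 0.0926632   0.82178462  0.5622131 ]
 [ 0.99569751 -0.07647824 -0.05232158]
 [ 0.          0.56464247 -0.82533561]]
(array([-0.3169, -0.3516, -0.0691]), array([-0.0015,  0.0014, -1.3   ]))
```

```bash
python3 -m jog '[{"grip":0,"xyz":[-0.03,-0.03,-0.04],"dr":[0,0,-0.1]},{"grip":0,"xyz":[-0.317,-0.352,-0.069],"dr":[0,0,-1.3]},{"grip":0,"xyz":[-0.317,-0.352,-0.069],"dr":[0,0,-1.3]},{"grip":0,"xyz":[-0.317,-0.352,-0.069],"dr":[0,0,-1.3]},{"grip":0,"xyz":[-0.317,-0.352,-0.069],"dr":[0,0,-1.3]},{"grip":0,"xyz":[-0.317,-0.352,-0.069],"dr":[0,0,-1.3]},{"grip":0,"xyz":[-0.317,-0.352,-0.069],"dr":[0,0,-1.3]},{"grip":0,"xyz":[-0.317,-0.352,-0.069],"dr":[0,0,-1.3]},{"grip":0,"xyz":[-0.317,-0.352,-0.069],"dr":[0,0,-1.3]},{"grip":0,"xyz":[-0.317,-0.352,-0.069],"dr":[0,0,-1.3]},{"grip":0,"xyz":[-0.317,-0.352,-0.069],"dr":[0,0,-1.3]},{"grip":0,"xyz":[-0.317,-0.352,-0.069],"dr":[0,0,-1.3]}]'
python3 -c "
from h import *
s=ctrl.get_state();print(s['qpos'].round(3),s['time'])
print(rel((.50,.20,.28),Rt(1.478,.6)))
print(rel((.50,.20,.28),Rt(1.478,0)))"
```

```text
time: 1.15
eef_pos: [0.4612, -0.197, 0.3006]
tcp_rot: [0.998, 0.059, 0.0, -0.0]
contact_force: [0.2, 0.1, -0.4]
opening: 0.998
[-6.070e-01 -1.520e-01  1.913e+00  1.000e-03  1.381e+00 -7.240e-01] 1.15
(array([ 0.085 , -0.3897,  0.0209]), array([-0.5034,  0.4063, -1.3171]))
(array([ 0.085 , -0.3897,  0.0209]), array([ 1.0000e-04, -1.0000e-03, -1.3605e+00]))
```

```bash
python3 -m jog '[{"grip":0,"xyz":[0.085,-0.39,0.021],"dr":[-0.503,0.406,-1.317]},{"grip":0,"xyz":[0.085,-0.39,0.021],"dr":[-0.503,0.406,-1.317]},{"grip":0,"xyz":[0.085,-0.39,0.021],"dr":[-0.503,0.406,-1.317]},{"grip":0,"xyz":[0.085,-0.39,0.021],"dr":[-0.503,0.406,-1.317]},{"grip":0,"xyz":[0.085,-0.39,0.021],"dr":[-0.503,0.406,-1.317]},{"grip":0,"xyz":[0.085,-0.39,0.021],"dr":[-0.503,0.406,-1.317]},{"grip":0,"xyz":[0.085,-0.39,0.021],"dr":[-0.503,0.406,-1.317]},{"grip":0,"xyz":[0.085,-0.39,0.021],"dr":[-0.503,0.406,-1.317]},{"grip":0,"xyz":[0.085,-0.39,0.021],"dr":[-0.503,0.406,-1.317]},{"grip":0,"xyz":[0.085,-0.39,0.021],"dr":[-0.503,0.406,-1.317]},{"grip":0,"xyz":[0.085,-0.39,0.021],"dr":[-0.503,0.406,-1.317]},{"grip":0,"xyz":[0.085,-0.39,0.021],"dr":[-0.503,0.406,-1.317]}]'
python3 -m jog '[{"grip":0,"xyz":[0,0,0],"dr":[0,0,0]},{"grip":0,"xyz":[0,0,0],"dr":[0,0,0]}]'
python3 -c "
from h import *
import cv2
s=ctrl.get_state();print(s['qpos'].round(3),s['time'],s['eef_pos'],s['tcp_rot'])
cv2.imwrite('pics/w1.png',ctrl.read_camera('wrist')[:,:,::-1])
C=cam('wrist',s)
print(proj(C,[[.5799,.267,.121],[.5706,.1675,.121]]))"
```

```text
time: 2.15
eef_pos: [0.4999, 0.199, 0.2782]
tcp_rot: [0.705, 0.645, 0.198, 0.219]
contact_force: [-0.3, 1.0, -0.4]
opening: 1.002
time: 2.32
eef_pos: [0.5004, 0.1969, 0.2789]
tcp_rot: [0.709, 0.641, 0.198, 0.218]
contact_force: [-0.1, 0.3, 0.3]
opening: 1.001
[ 0.285 -0.321  2.167 -0.312  0.757 -1.017] 2.3167 [0.50041498 0.19685687 0.27885738] [0.7085571  0.64132391 0.19752646 0.21825163]
[[333.16547041 142.78631252]
 [234.82122192 143.27862139]]
```

View pics/w1.png

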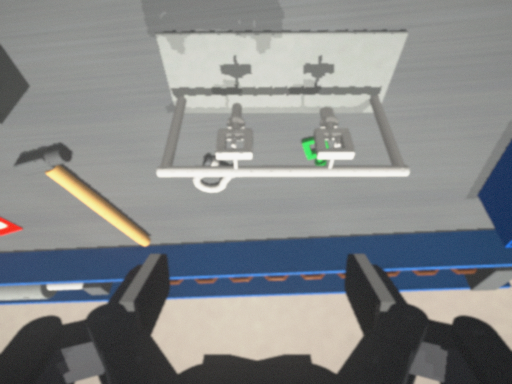

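```bash
python3 -c "
import cv2
a=cv2.imread('pics/w1.png')[85:185,200:375]
cv2.imwrite('pics/w1c.png',cv2.resize(cv2.rotate(a,cv2.ROTATE_180),None,fx=4.5,fy=4.5,interpolation=2))"
```

```text
(no output)
```

View pics/w1c.png

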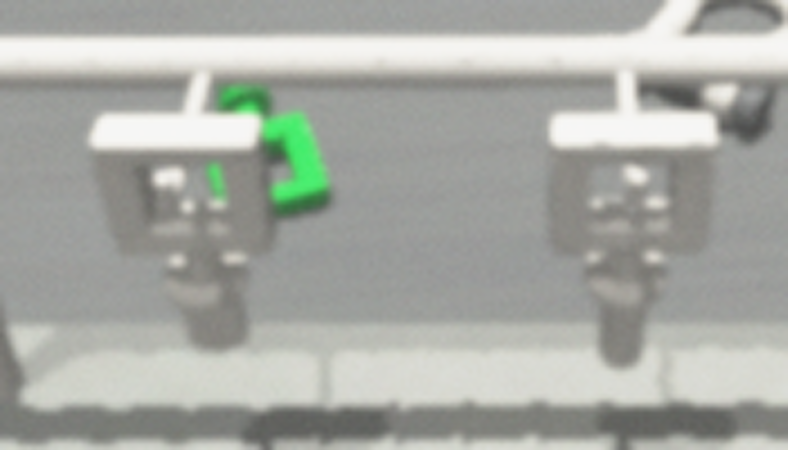

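```bash
python3 -c "
from h import *
print(rel((.515,.217,.2),Rt(1.478,.85)))"
```

```text
(array([ 0.0215, -0.0348,  0.0724]), array([-0.2516,  0.0045, -0.0054]))
```

```bash
python3 -m jog '[{"grip":0,"xyz":[0.0215,-0.035,0.0725],"dr":[-0.25,0.0045,-0.005]},{"grip":0,"xyz":[0.0215,-0.035,0.0725],"dr":[-0.25,0.0045,-0.005]},{"grip":0,"xyz":[0.0215,-0.035,0.0725],"dr":[-0.25,0.0045,-0.005]},{"grip":0,"xyz":[0.0215,-0.035,0.0725],"dr":[-0.25,0.0045,-0.005]},{"grip":0,"xyz":[0.0215,-0.035,0.0725],"dr":[-0.25,0.0045,-0.005]}]'
python3 -c "
from h import *
import cv2
s=ctrl.get_state();print(s['qpos'].round(3),s['time'],s['eef_pos'],s['tcp_rot'])
a=ctrl.read_camera('wrist')[:,:,::-1]
C=cam('wrist',s)
p=proj(C,[[.5799,.267,.09],[.5706,.1675,.09]]);print(p)
cv2.imwrite('pics/w2.png',a)
c=p.mean(0).astype(int); b=cv2.rotate(a[max(c[1]-65,0):c[1]+65,c[0]-90:c[0]+90],cv2.ROTATE_180); print(c)
cv2.imwrite('pics/w2c.png',cv2.resize(b,None,fx=4.4,fy=4.4,interpolation=2))"
```

```text
time: 2.78
eef_pos: [0.5126, 0.2163, 0.1942]
tcp_rot: [0.674, 0.616, 0.274, 0.303]
contact_force: [-1.0, 0.3, 0.1]
opening: 0.999
[ 0.367 -0.204  2.318 -0.976  0.413 -0.321] 2.7833 [0.51257197 0.21632633 0.19423988] [0.67387782 0.61567842 0.2740518  0.30286033]
[[324.49588373 146.05320989]
 [205.51274558 145.62120157]]
[265 145]
```

View pics/w2c.png

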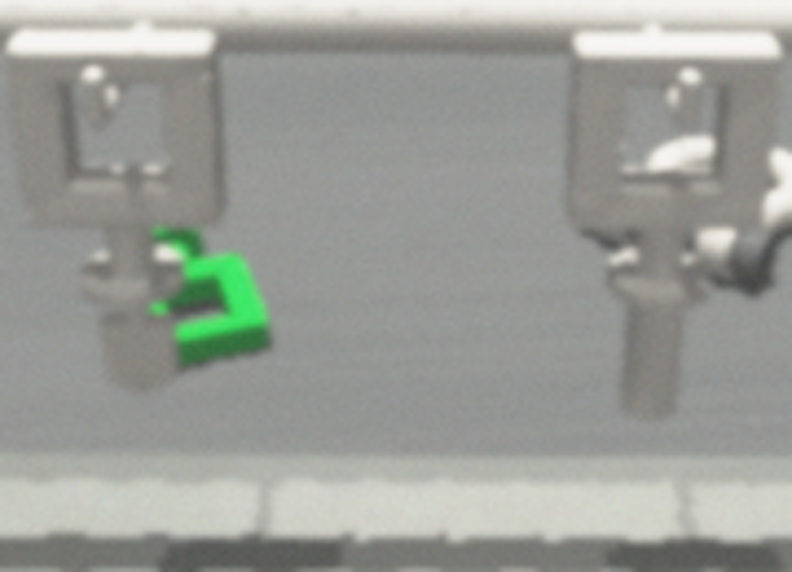

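```bash
python3 -c "
from h import *
from scipy.spatial.transform import Rotation as Ro
s=dict(eef_pos=np.array([0.51257197,0.21632633,0.19423988]),tcp_rot=[0.67387782,0.61567842,0.2740518,0.30286033])
C=cam('wrist',s)
# bow front top corners & lower corners, front face
yaw=-.093;c,sn=np.cos(yaw),np.sin(yaw)
for K in ([.5799,.267,.121],[.5706,.1675,.121]):
  for l in [(-.005,.018,.018),(-.005,-.018,.018),(-.005,.018,-.018),(-.005,-.018,-.018)]:
    w=[K[0]+c*l[0]-sn*l[1],K[1]+sn*l[0]+c*l[1],K[2]+l[2]]
    p=proj(C,w)[0]; print(l,((355-p[0]-.5)*4.4).round(),((210-p[1]-.5)*4.4).round())
s=ctrl.get_state();print(rel((.54,.2665,.26),Rt(1.478,0),s))
"
```

```text
(-0.005, 0.018, 0.018) -0.0 50.0
(-0.005, -0.018, 0.018) 207.0 51.0
(-0.005, 0.018, -0.018) 23.0 232.0
(-0.005, -0.018, -0.018) 219.0 233.0
(-0.005, 0.018, 0.018) 575.0 52.0
(-0.005, -0.018, 0.018) 783.0 53.0
(-0.005, 0.018, -0.018) 567.0 234.0
(-0.005, -0.018, -0.018) 762.0 235.0
(array([ 0.052 ,  0.0614, -0.026 ]), array([0.8438, 0.0024, 0.0019]))
```

```bash
python3 -m jog '[{"grip":0,"xyz":[0.02,0.01,-0.03],"dr":[0.12,0,0]},{"grip":0,"xyz":[0.052,0.061,-0.026],"dr":[0.844,0.002,0.002]},{"grip":0,"xyz":[0.052,0.061,-0.026],"dr":[0.844,0.002,0.002]},{"grip":0,"xyz":[0.052,0.061,-0.026],"dr":[0.844,0.002,0.002]},{"grip":0,"xyz":[0.052,0.061,-0.026],"dr":[0.844,0.002,0.002]},{"grip":0,"xyz":[0.052,0.061,-0.026],"dr":[0.844,0.002,0.002]},{"grip":0,"xyz":[0.052,0.061,-0.026],"dr":[0.844,0.002,0.002]},{"grip":0,"xyz":[0.052,0.061,-0.026],"dr":[0.844,0.002,0.002]},{"grip":0,"xyz":[0.052,0.061,-0.026],"dr":[0.844,0.002,0.002]},{"grip":0,"xyz":[0.052,0.061,-0.026],"dr":[0.844,0.002,0.002]}]'
python3 -c "
from h import *
s=ctrl.get_state();print(s['qpos'].round(3),s['eef_pos'])
print(rel((.580,.266,.16),Rt(1.478,0)))"
```

```text
time: 3.67
eef_pos: [0.5421, 0.2669, 0.2643]
tcp_rot: [0.739, 0.674, 0.004, 0.001]
contact_force: [-0.3, -0.1, 0.1]
opening: 1.003
[ 2.890e-01  1.030e-01  1.728e+00  1.000e-03  1.301e+00 -1.189e+00] [0.54207596 0.2669301  0.26426999]
(array([0.0021, 0.037 , 0.1046]), array([ 0.0078, -0.0046,  0.0002]))
```

```bash
python3 -m jog '[{"grip":0,"xyz":[0.001,0.037,0.02],"dr":[0,0,0]},{"grip":0,"xyz":[0.001,0.037,0.1],"dr":[0,0,0]},{"grip":0,"xyz":[0.001,0.037,0.1],"dr":[0,0,0]},{"grip":0,"xyz":[0.001,0.037,0.1],"dr":[0,0,0]},{"grip":0,"xyz":[0.001,0.037,0.1],"dr":[0,0,0]},{"grip":0,"xyz":[0.001,0.037,0.1],"dr":[0,0,0]}]'
python3 -c "
from h import *
import cv2
s=ctrl.get_state();print(s['qpos'].round(3),s['eef_pos'])
print(rel((.580,.266,.1),Rt(1.478,0)))
a=ctrl.read_camera('wrist')[:,:,::-1];cv2.imwrite('pics/w3.png',a)
print(proj(cam('wrist',s),[.58,.266,.139]))"
```

```text
time: 4.17
eef_pos: [0.5784, 0.2656, 0.1657]
tcp_rot: [0.738, 0.674, 0.004, 0.002]
contact_force: [-0.5, -0.2, -0.0]
opening: 0.998
[ 0.271  0.257  1.737  0.     1.138 -1.209] [0.57843622 0.26560427 0.16569519]
(array([0.0003, 0.001 , 0.0657]), array([ 0.0086, -0.0037,  0.0019]))
[[257.08082608 234.21115714]]
```

View pics/w3.png

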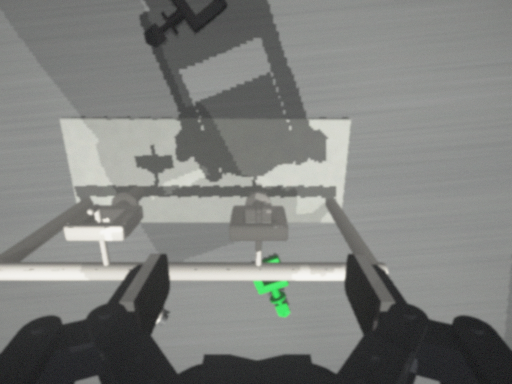

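```bash
python3 -m jog '[{"grip":0,"xyz":[0.001,0.001,0.03],"dr":[0.008,-0.004,0.002]},{"grip":0,"xyz":[0.001,0.001,0.05],"dr":[0.008,-0.004,0.002]},{"grip":0,"xyz":[0.001,0.001,0.0655],"dr":[0.008,-0.004,0.002]},{"grip":0,"xyz":[0.001,0.001,0.0655],"dr":[0.008,-0.004,0.002]},{"grip":0,"xyz":[0.001,0.001,0.0655],"dr":[0.008,-0.004,0.002]},{"grip":0.3,"xyz":[0.001,0.001,0.0655],"dr":[0.008,-0.004,0.002]},{"grip":0.4,"xyz":[0.001,0.001,0.0655],"dr":[0.008,-0.004,0.002]}]' 40
python3 -c "
from h import *
import cv2
s=ctrl.get_state();print(s['qpos'].round(3),s['eef_pos'])
print(rel((.580,.266,.1),Rt(1.478,0)))
a=ctrl.read_camera('side')[:,:,::-1];cv2.imwrite('pics/s3.png',cv2.resize(a[180:384,180:340],None,fx=3.5,fy=2.9*1.2/1.2,interpolation=2)) 
a=ctrl.read_camera('wrist')[:,:,::-1];cv2.imwrite('pics/w4.png',a)"
```

```text
time: 4.8
eef_pos: [0.581, 0.2665, 0.1006]
tcp_rot: [0.739, 0.673, 0.001, 0.001]
contact_force: [0.3, 0.1, -0.4]
opening: 0.746
[ 2.720e-01  3.400e-01  1.762e+00 -1.000e-03  1.037e+00 -1.205e+00] [0.58101097 0.2664731  0.10059225]
(array([-0.0006, -0.001 ,  0.0006]), array([ 0.0019,  0.0001, -0.0007]))
```

View pics/s3.png

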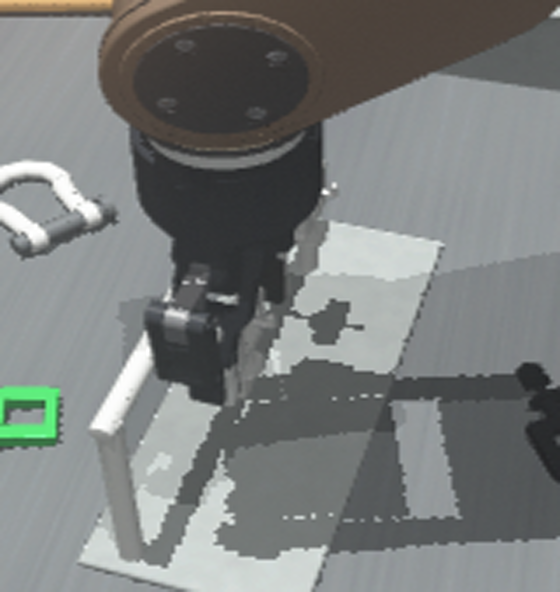

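View pics/w4.png

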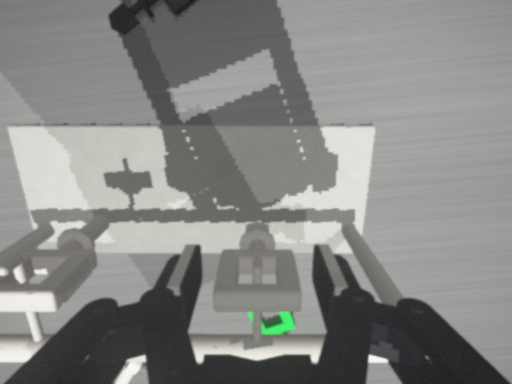

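```bash
python3 -m jog '[{"grip":0.5,"xyz":[0,0,0],"dr":[0,0,0]},{"grip":0.7,"xyz":[0,0,0],"dr":[0,0,0]},{"grip":0.9,"xyz":[0,0,0],"dr":[0,0,0]},{"grip":0.9,"xyz":[0,0,0],"dr":[0,0,0]},{"grip":0.9,"xyz":[0,0,0],"dr":[0,0,0]},{"grip":0.9,"xyz":[0,0,0],"dr":[0,0,0]}]' 80
python3 -c "
from h import *
import cv2
a=ctrl.read_camera('wrist')[:,:,::-1];cv2.imwrite('pics/w5.png',a)"
```

```text
time: 5.4
eef_pos: [0.5797, 0.2658, 0.0983]
tcp_rot: [0.739, 0.673, -0.001, -0.0]
contact_force: [-1.5, -1.4, 5.9]
opening: 0.406
```

View pics/w5.png

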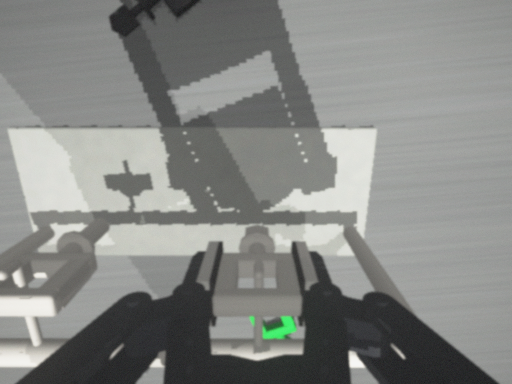

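```bash
python3 -m jog '[{"grip":0.9,"xyz":[0,0,-0.006],"dr":[0,0,0]},{"grip":0.9,"xyz":[0,0,-0.011],"dr":[0,0,0]},{"grip":0.9,"xyz":[0,0,-0.0115],"dr":[0,0,0]},{"grip":0.9,"xyz":[0,0,-0.0115],"dr":[0,0,0]}]'
python3 -c "
from h import *
import cv2
print(ctrl.get_state()['contact_force'])
a=ctrl.read_camera('wrist')[:,:,::-1];cv2.imwrite('pics/w6.png',a)"
```

```text
time: 5.78
eef_pos: [0.5793, 0.266, 0.109]
tcp_rot: [0.739, 0.673, -0.002, -0.0]
contact_force: [0.1, 0.2, -0.1]
opening: 0.41
[ 0.10631785  0.22342403 -0.07217125]
```

View pics/w6.png

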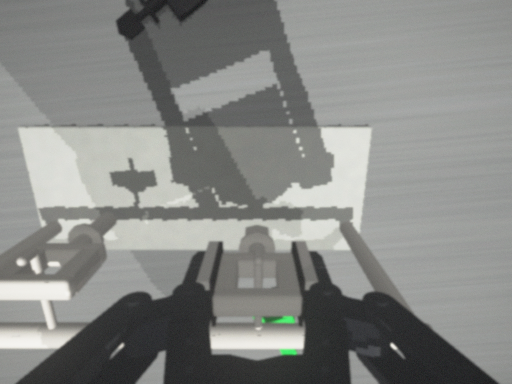

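```bash
python3 -m jog '[{"grip":0.9,"xyz":[0,-0.015,0],"dr":[0,0,0]},{"grip":0.9,"xyz":[0,-0.03,0],"dr":[0,0,0]},{"grip":0.9,"xyz":[0,-0.045,0],"dr":[0,0,0]},{"grip":0.9,"xyz":[0,-0.055,0],"dr":[0,0,0]},{"grip":0.9,"xyz":[0,-0.055,-0.03],"dr":[0,0,0]},{"grip":0.9,"xyz":[0,-0.055,-0.06],"dr":[0,0,0]},{"grip":0.9,"xyz":[0,-0.055,-0.08],"dr":[0,0,0]},{"grip":0.9,"xyz":[0,-0.055,-0.08],"dr":[0,0,0]},{"grip":0.9,"xyz":[0,-0.055,-0.08],"dr":[0,0,0]}]'
python3 -c "
from h import *
import cv2
s=ctrl.get_state()
print(s['contact_force'],s['wrist_torque'],s['qpos'].round(2))
a=ctrl.read_camera('wrist')[:,:,::-1];cv2.imwrite('pics/w7.png',a)
print(rel((.480,-.158,.22),Rt(-.072)), Rt(-.072))"
```

```text
time: 6.58
eef_pos: [0.5255, 0.2714, 0.1904]
tcp_rot: [0.739, 0.673, -0.0, 0.0]
contact_force: [0.3, 0.0, -0.7]
opening: 0.406
[ 0.29064694  0.0452643  -0.72007606] [ 0.00026791 -0.03607412 -0.05699888] [ 0.31  0.14  1.82 -0.    1.18 -1.17]
(array([-0.4314, -0.0042, -0.0306]), array([-1.1000e-03,  4.4000e-03,  1.5491e+00])) [[ 0.99740912 -0.07193781  0.        ]
 [-0.07193781 -0.99740912  0.        ]
 [ 0.          0.         -1.        ]]
```

View pics/w7.png

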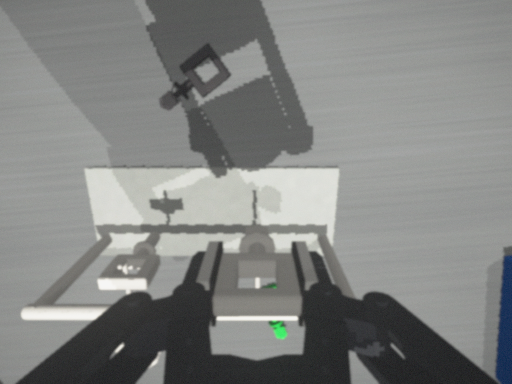

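```bash
python3 -m jog '[{"grip":0.9,"xyz":[-0.03,0,-0.03],"dr":[0,0,0]},{"grip":0.9,"xyz":[-0.481,-0.005,-0.03],"dr":[0,0,1.549]},{"grip":0.9,"xyz":[-0.481,-0.005,-0.03],"dr":[0,0,1.549]},{"grip":0.9,"xyz":[-0.481,-0.005,-0.03],"dr":[0,0,1.549]},{"grip":0.9,"xyz":[-0.481,-0.005,-0.03],"dr":[0,0,1.549]},{"grip":0.9,"xyz":[-0.481,-0.005,-0.03],"dr":[0,0,1.549]},{"grip":0.9,"xyz":[-0.481,-0.005,-0.03],"dr":[0,0,1.549]},{"grip":0.9,"xyz":[-0.481,-0.005,-0.03],"dr":[0,0,1.549]},{"grip":0.9,"xyz":[-0.481,-0.005,-0.03],"dr":[0,0,1.549]},{"grip":0.9,"xyz":[-0.481,-0.005,-0.03],"dr":[0,0,1.549]},{"grip":0.9,"xyz":[-0.481,-0.005,-0.03],"dr":[0,0,1.549]},{"grip":0.9,"xyz":[-0.481,-0.005,-0.03],"dr":[0,0,1.549]}]'
python3 -c "
from h import *
s=ctrl.get_state()
print(rel((.480,-.208,.18),Rt(-.072)))"
```

```text
time: 7.63
eef_pos: [0.4731, -0.2092, 0.2175]
tcp_rot: [0.999, 0.047, -0.003, -0.0]
contact_force: [-0.4, 0.4, -0.2]
opening: 0.414
(array([ 0.0072, -0.0005,  0.0374]), array([-0.0003,  0.0067,  0.1666]))
```

```bash
python3 -m jog '[{"grip":0.9,"xyz":[0.004,0,0.02],"dr":[0,0.003,0.1]},{"grip":0.9,"xyz":[0.004,0,0.035],"dr":[0,0.003,0.1666]},{"grip":0.9,"xyz":[0.004,0,0.035],"dr":[0,0.003,0.1666]},{"grip":0.9,"xyz":[0.004,0,0.035],"dr":[0,0.003,0.1666]},{"grip":0.9,"xyz":[0.004,0,0.035],"dr":[0,0.003,0.1666]}]'
python3 -c "
from h import *
import cv2
s=ctrl.get_state()
print(s['eef_pos'],s['tcp_rot'],s['qpos'].round(3))
print(rel((.480,-.158,.18),Rt(-.072)))
a=ctrl.read_camera('wrist')[:,:,::-1];cv2.imwrite('pics/w8.png',a)
print(proj(cam('wrist',s),[.48,-.158,.087]))
"
```

```text
time: 8.05
eef_pos: [0.4785, -0.2064, 0.1844]
tcp_rot: [1.0, -0.031, -0.001, 0.0]
contact_force: [0.6, -0.4, -1.0]
opening: 0.408
[ 0.47854716 -0.20639889  0.1844135 ] [ 9.99511754e-01 -3.12337290e-02 -7.05132884e-04  4.58977730e-04] [-0.601 -0.009  1.995 -0.002  1.157 -0.538]
(array([-0.0016, -0.0484,  0.0044]), array([0.001 , 0.0014, 0.0095]))
[[254.84080118 135.03133241]]
```

View pics/w8.png

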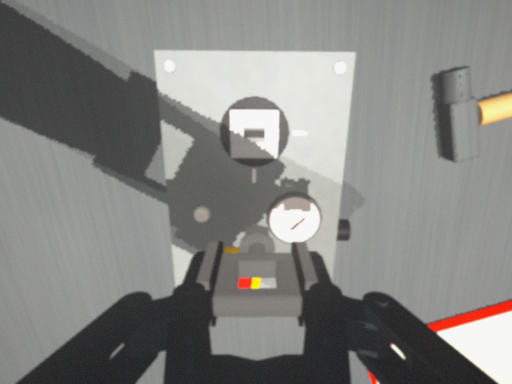

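```bash
python3 -c "
import cv2
a=cv2.imread('pics/w8.png')
cv2.imwrite('pics/w8a.png',cv2.resize(a[90:190,205:315],None,fx=6,fy=6,interpolation=2))
cv2.imwrite('pics/w8b.png',cv2.resize(a[215:330,195:325],None,fx=5,fy=5,interpolation=2))"
```

```text
(no output)
```

View pics/w8a.png

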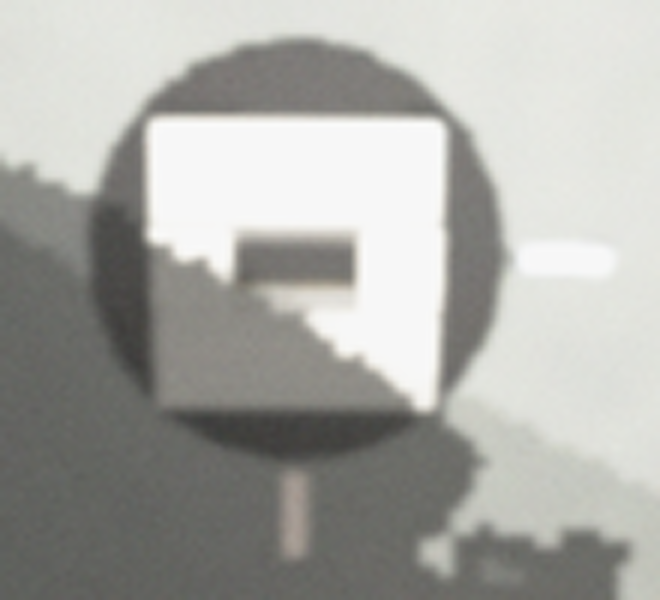

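View pics/w8b.png

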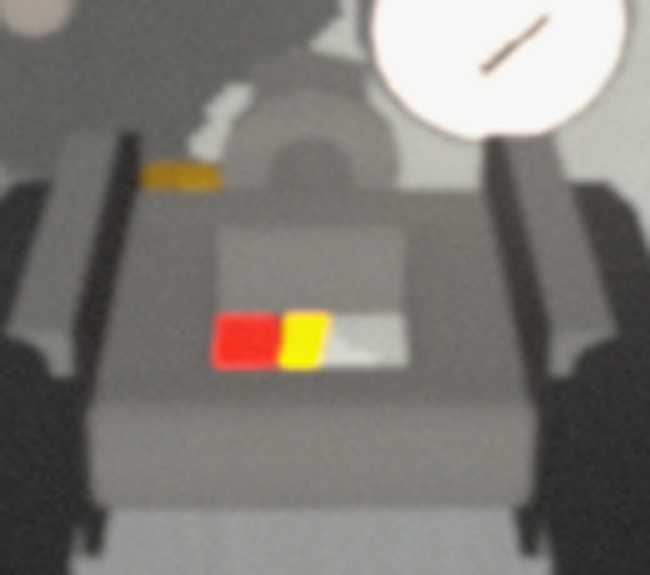

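```bash
cat > fit.py <<'E'
from h import *
c=ctrl.get_calibration('wrist'); M=np.linalg.inv(c['hand_eye']); C=(c['mtx'],M[:3,:3],M[:3,3])
up=lambda p:(np.array(p)+.5)/5-.5+np.array([195,215])
B=Ro.from_matrix(np.array([[0,1,0],[1,0,0],[0,0,-1.]])) # key->tool
def fit(obs):
    def W(p,l): return (B*Ro.from_rotvec(p[3:])).apply(l)+p[:3]
    f=lambda p:np.hstack([proj(C,W(p,np.array(l)/1000))[0]-up(u) for u,l in obs]+[p[3:]*2])
    r=least_squares(f,[0,0,-.02,0,0,0],loss='soft_l1')
    return r.x,r.fun[:2*len(obs)].reshape(-1,2)
E
python3 - <<'E'
from fit import *
obs=[((90,408),(-5,-18,18)),((538,408),(-5,18,18)),((102,505),(5,-18,18)),((525,505),(5,18,18)),
((140,190),(-5,-18,-18)),((487,190),(-5,18,-18)),((218,228),(-5,-9,-9)),((405,228),(-5,9,-9)),((210,370),(-5,-9,11)),((408,370),(-5,9,11)),
((232,147),(0,-10,-29)),((397,147),(0,10,-29)),((315,88),(-10,0,-29))]
p,r=fit(obs);print(p.round(4));print(r.round(1).tolist())
E
```

```text
[ 0.0002  0.0028 -0.0174  0.0071  0.0404  0.0071]
[[0.8, 1.0], [-1.8, 0.8], [-0.2, 0.5], [-0.3, 0.4], [0.3, -2.1], [-0.2, -2.3], [0.8, 0.0], [-0.2, -0.1], [-0.3, -2.4], [1.4, -2.5], [-1.3, 3.6], [1.3, 3.5], [-0.3, -0.4]]
```

Run:
```python
from fit import *
base=[((90,408),(-5,-18,18)),((538,408),(-5,18,18)),((102,505),(5,-18,18)),((525,505),(5,18,18)),
((140,190),(-5,-18,-18)),((487,190),(-5,18,-18)),((218,228),(-5,-9,-9)),((405,228),(-5,9,-9)),((210,370),(-5,-9,11)),((408,370),(-5,9,11)),((215,312),(5,-9,-9)),((405,312),(5,9,-9))]
for o in (base,base+[((315,88),(-10,0,-29))],base+[((315,85),(-10,0,-29)),((250,62),(-2,-7,-53)),((368,62),(-2,7,-53))]):
    p,r=fit(o);print(p.round(4));print(r.round(1).tolist())
for q in ([0,.0,-.0187,0,0,0],[0,.002,-.0187,0,0.0,0],[0,.002,-.021,0,0.0,0]):
    q=np.array(q)
    for l in [(-5,0,18),(5,0,18),(-5,0,-18),(-5,0,-9),(5,0,-9),(-5,0,11),(-10,0,-29),(-2,0,-53)]:
        u=proj(C,B.apply(np.array(l)/1000)+q[:3])[0]; print(l,((u-[195,215]+.5)*5-.5).round(), end=' ')
    print()
```

```text
[ 0.0001  0.0024 -0.0182  0.0013  0.0161  0.0007]
[[0.7, 0.3], [-1.4, 0.3], [-0.5, 0.5], [0.1, 0.5], [-0.1, -1.4], [-0.4, -1.5], [0.6, 0.4], [-0.3, 0.4], [-0.4, -2.7], [1.7, -2.7], [1.6, 0.8], [-0.7, 0.8]]
[ 0.0001  0.0024 -0.0182  0.0037  0.0198  0.0016]
[[0.6, 0.4], [-1.4, 0.4], [-0.6, 0.5], [0.1, 0.5], [0.0, -1.6], [-0.2, -1.6], [0.7, 0.3], [-0.2, 0.3], [-0.4, -2.7], [1.7, -2.7], [1.7, 0.6], [-0.6, 0.6], [-0.4, 0.4]]
[ 0.0001  0.0022 -0.0185 -0.002   0.0126 -0.0037]
[[0.7, 0.2], [-1.1, 0.2], [-0.6, 0.5], [0.3, 0.5], [-0.3, -1.5], [-0.4, -1.4], [0.5, 0.4], [-0.3, 0.4], [-0.3, -2.8], [1.8, -2.8], [1.5, 0.8], [-0.7, 0.9], [-0.6, 1.2], [1.1, -0.3], [-0.3, -0.3]]
(-5, 0, 18) [311. 385.] (5, 0, 18) [311. 486.] (-5, 0, -18) [311. 167.] (-5, 0, -9) [311. 212.] (5, 0, -9) [311. 300.] (-5, 0, 11) [311. 334.] (-10, 0, -29) [311.  76.] (-2, 0, -53) [311.  50.] 
(-5, 0, 18) [311. 405.] (5, 0, 18) [311. 505.] (-5, 0, -18) [311. 184.] (-5, 0, -9) [311. 230.] (5, 0, -9) [311. 317.] (-5, 0, 11) [311. 353.] (-10, 0, -29) [311.  93.] (-2, 0, -53) [311.  64.] 
(-5, 0, 18) [311. 424.] (5, 0, 18) [311. 525.] (-5, 0, -18) [311. 195.] (-5, 0, -9) [311. 242.] (5, 0, -9) [311. 330.] (-5, 0, 11) [311. 370.] (-10, 0, -29) [311. 102.] (-2, 0, -53) [311.  72.]
```

Run:
```python
from h import *
s=dict(eef_pos=np.array([0.47854716,-0.20639889,0.1844135]),tcp_rot=[9.99511754e-01,-3.12337290e-02,-7.05132884e-04,4.58977730e-04])
L=onplane(cam('wrist',s),(254.5,134.4),.087); print(L)
R=Rt(-.068)
s=ctrl.get_state(); print(s['eef_pos'],s['contact_force'])
tcp=np.array([L[0],L[1],.1307])-R@[.0001,.0022,0]; print(tcp)
print(rel(tcp+[0,0,.03],R)); print(rel(tcp,R))
```

```text
[ 0.4797695  -0.15750085  0.087     ]
[ 0.47900685 -0.20653634  0.18524199] [-1.47008629  0.95841045  0.27590931]
[ 0.47981922 -0.15529914  0.1307    ]
(array([-0.0024, -0.0512,  0.0244]), array([ 0.0018, -0.    ,  0.0055]))
(array([-0.0024, -0.0513,  0.0544]), array([ 0.0018, -0.    ,  0.0055]))
```

```bash
python3 -m jog '[{"grip":0.9,"xyz":[-0.001,-0.025,0.0],"dr":[0.002,0,0.0055]},{"grip":0.9,"xyz":[-0.0024,-0.0512,0.02],"dr":[0.002,0,0.0055]},{"grip":0.9,"xyz":[-0.0024,-0.0512,0.035],"dr":[0.002,0,0.0055]},{"grip":0.9,"xyz":[-0.0024,-0.0512,0.05],"dr":[0.002,0,0.0055]},{"grip":0.9,"xyz":[-0.0024,-0.0512,0.05],"dr":[0.002,0,0.0055]},{"grip":0.9,"xyz":[-0.0024,-0.0512,0.05],"dr":[0.002,0,0.0055]},{"grip":0.9,"xyz":[-0.0024,-0.0512,0.05],"dr":[0.002,0,0.0055]}]'
python3 -c "
from h import *
import cv2
s=ctrl.get_state()
print(s['eef_pos'],s['tcp_rot'],s['contact_force'])
print(rel((.4798,-.1553,.1307),Rt(-.068)))
a=ctrl.read_camera('wrist')[:,:,::-1];cv2.imwrite('pics/w9.png',cv2.resize(a[180:340,180:340],None,fx=3.7,fy=3.7,interpolation=2))
b=ctrl.read_camera('side')[:,:,::-1];cv2.imwrite('pics/s9.png',cv2.resize(b[80:220,280:420],None,fx=4,fy=4,interpolation=2))
"
```

```text
time: 8.68
eef_pos: [0.4806, -0.156, 0.1364]
tcp_rot: [0.999, -0.035, 0.001, 0.0]
contact_force: [-0.5, -0.7, -0.6]
opening: 0.412
[ 0.48056984 -0.15604382  0.13643998] [ 9.99399253e-01 -3.46394523e-02  1.02464416e-03  4.38741264e-04] [-0.49366751 -0.74113248 -0.61741402]
(array([-0.0008, -0.0007,  0.0057]), array([ 0.0008, -0.0021, -0.0013]))
```

View pics/w9.png

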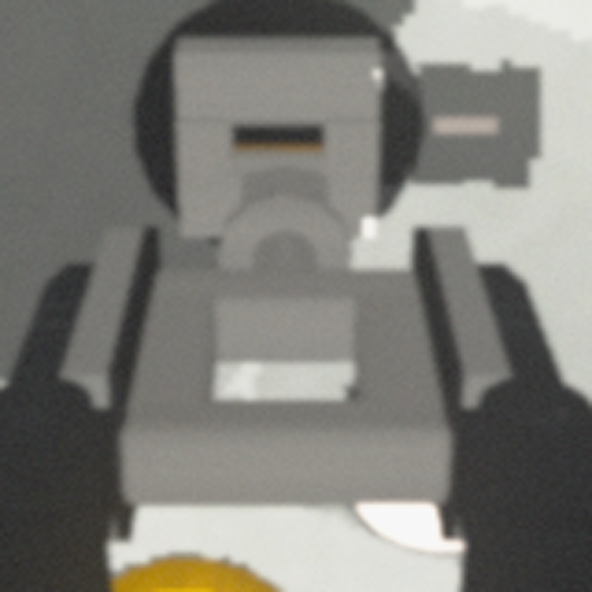

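View pics/s9.png

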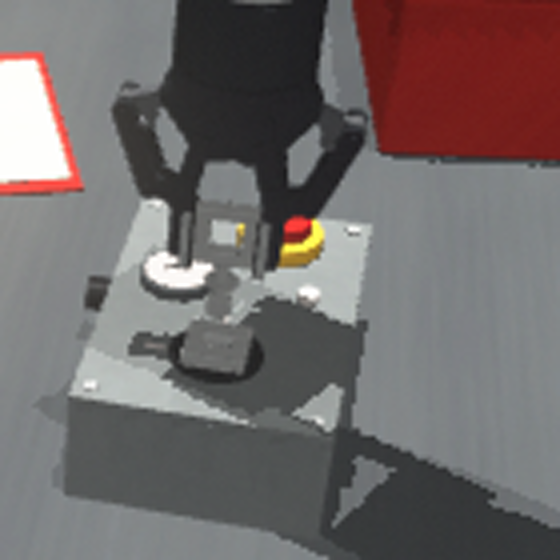

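Run:
```python
from h import *
s=dict(eef_pos=np.array([0.48056984,-0.15604382,0.13643998]),tcp_rot=[9.99399253e-01,-3.46394523e-02,1.02464416e-03,4.38741264e-04])
C=cam('wrist',s)
print(proj(C,[.4798,-.1575,.087]), onplane(C,(180+278.5/3.7,180+137.5/3.7),.087))
# key bit tip predicted with fit, crop coords
from fit import C as Ct,B,up
for l in [(-2,0,-53),(-10,0,-29),(-5,0,-18),(-5,0,18),(5,0,18)]:
    u=proj(Ct,B.apply(np.array(l)/1000)+[.0001,.0022,-.0183])[0];print(l,((u-180)*3.7).round())
s=ctrl.get_state();print(s['eef_pos']);print(rel((.4798,-.1553,.1307),Rt(-.068)))
```

```text
[[255.64785161 219.81385506]] [ 0.47968497 -0.15553463  0.087     ]
(-2, 0, -53) [285. 176.]
(-10, 0, -29) [285. 197.]
(-5, 0, -18) [285. 264.]
(-5, 0, 18) [285. 427.]
(5, 0, 18) [285. 501.]
[ 0.48066926 -0.1563255   0.13662879]
(array([-0.001 , -0.001 ,  0.0059]), array([ 0.001 , -0.0026, -0.0018]))
```

```bash
python3 -m jog '[{"grip":0.9,"xyz":[-0.001,-0.0018,0.003],"dr":[0.001,-0.002,-0.002]},{"grip":0.9,"xyz":[-0.001,-0.0018,0.0075],"dr":[0.001,-0.002,-0.002]},{"grip":0.9,"xyz":[-0.001,-0.0018,0.0075],"dr":[0.001,-0.002,-0.002]},{"grip":0.9,"xyz":[-0.001,-0.0018,0.0075],"dr":[0.001,-0.002,-0.002]}]'
python3 -c "
from h import *
import cv2
s=ctrl.get_state()
print(s['eef_pos'],s['tcp_rot'],s['contact_force'])
C=cam('wrist',s)
a=ctrl.read_camera('wrist')[:,:,::-1];cv2.imwrite('pics/w10.png',cv2.resize(a[180:270,210:310],None,fx=6,fy=6,interpolation=2))
b=ctrl.read_camera('side')[:,:,::-1];cv2.imwrite('pics/s10.png',cv2.resize(b[130:190,305:365],None,fx=9,fy=9,interpolation=2))
"
```

```text
time: 9.12
eef_pos: [0.4784, -0.1537, 0.1269]
tcp_rot: [0.999, -0.034, -0.002, -0.001]
contact_force: [-0.2, -0.6, -0.5]
opening: 0.412
[ 0.47841659 -0.15372802  0.12693848] [ 9.99418928e-01 -3.40396809e-02 -1.51209931e-03 -9.05242286e-04] [-0.24654069 -0.6465235  -0.53751705]
```

View pics/w10.png

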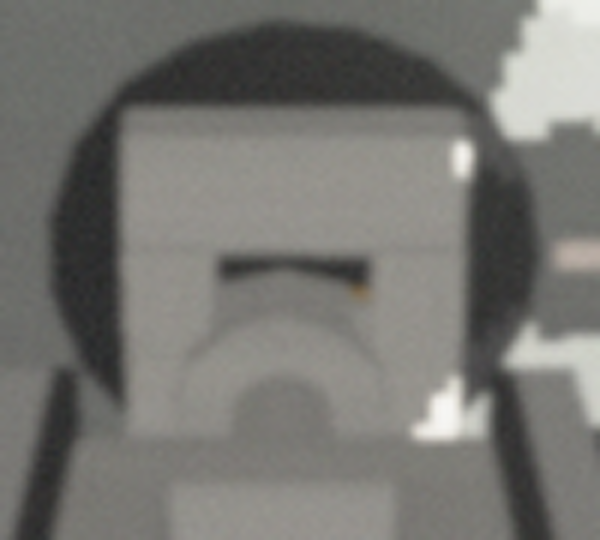

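View pics/s10.png

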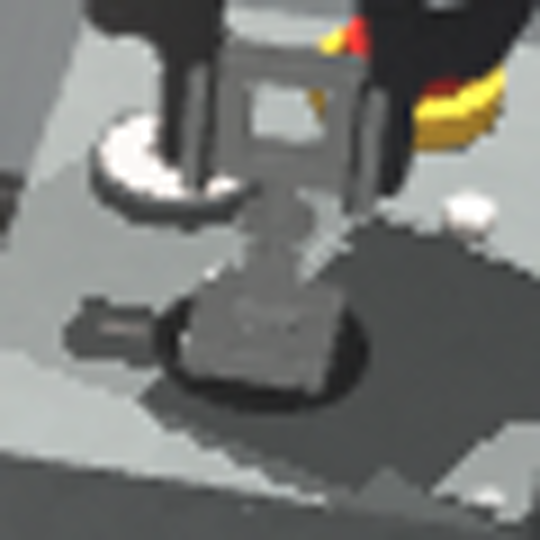

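Run:
```python
from h import *
s=dict(eef_pos=np.array([0.47841659,-0.15372802,0.12693848]),tcp_rot=[9.99418928e-01,-3.40396809e-02,-1.51209931e-03,-9.05242286e-04])
C=cam('wrist',s)
print(onplane(C,(210+294/6-.4,180+303/6-.4),.087))
from fit import C as Ct,B
for l in [(-2,0,-53),(0,0,-57),(-10,0,-29),(-5,0,-18)]:
    u=proj(Ct,B.apply(np.array(l)/1000)+[.0001,.0022,-.0183])[0];print(l,((u-[210,180])*6).round())
s=ctrl.get_state();print(s['eef_pos'],s['tcp_rot']);print(rel((.4800,-.1558,.1269),Rt(-.068)))
```

```text
[ 0.47916284 -0.1582591   0.087     ]
(-2, 0, -53) [282. 285.]
(0, 0, -57) [282. 286.]
(-10, 0, -29) [282. 319.]
(-5, 0, -18) [282. 428.]
[ 0.47871813 -0.15384339  0.12730314] [ 9.99419716e-01 -3.40347246e-02 -1.14805949e-03 -7.42509794e-04]
(array([0.0014, 0.0019, 0.0004]), array([-0.0014,  0.0023, -0.0001]))
```

```bash
python3 -m jog '[{"grip":0.9,"xyz":[0.0011,0.0020,0],"dr":[0,0.001,0]},{"grip":0.9,"xyz":[0.0011,0.0020,0],"dr":[0,0.001,0]},{"grip":0.9,"xyz":[0.0011,0.0020,0.002],"dr":[0,0.001,0]},{"grip":0.9,"xyz":[0.0011,0.0020,0.004],"dr":[0,0.001,0]},{"grip":0.9,"xyz":[0.0011,0.0020,0.004],"dr":[0,0.001,0]},{"grip":0.9,"xyz":[0.0011,0.0020,0.004],"dr":[0,0.001,0]}]'
python3 -c "
from h import *
import cv2
s=ctrl.get_state()
print(s['eef_pos'],s['tcp_rot'],s['contact_force'],s['wrist_torque'])
a=ctrl.read_camera('wrist')[:,:,::-1];cv2.imwrite('pics/w11.png',cv2.resize(a[180:270,210:310],None,fx=6,fy=6,interpolation=2))
"
```

```text
time: 9.72
eef_pos: [0.4795, -0.1558, 0.123]
tcp_rot: [0.999, -0.034, -0.001, -0.001]
contact_force: [0.1, -0.4, -0.7]
opening: 0.408
[ 0.47949938 -0.15578787  0.12304995] [ 9.99420677e-01 -3.40123485e-02 -8.76945674e-04 -8.37903210e-04] [ 0.11650904 -0.39965849 -0.74625977] [-0.05088941 -0.03758755 -0.04727414]
```

View pics/w11.png

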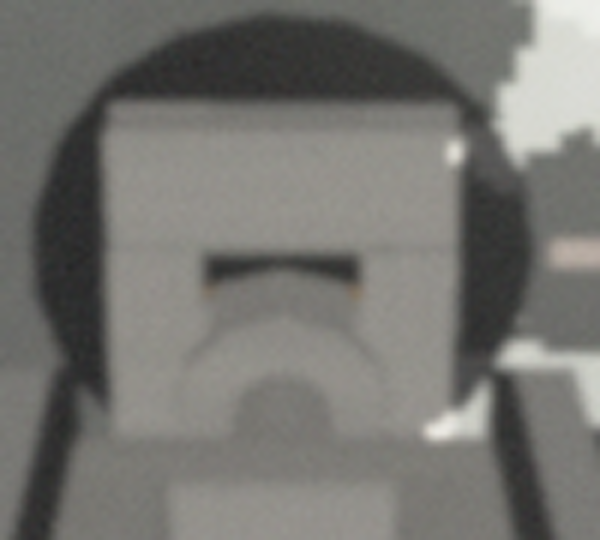

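```bash
python3 -m jog '[{"grip":0.9,"xyz":[0,0,0.002],"dr":[0,0,0]},{"grip":0.9,"xyz":[0,0,0.004],"dr":[0,0,0]},{"grip":0.9,"xyz":[0,0,0.006],"dr":[0,0,0]},{"grip":0.9,"xyz":[0,0,0.006],"dr":[0,0,0]},{"grip":0.9,"xyz":[0,0,0.006],"dr":[0,0,0]}]'
python3 -c "
from h import *
import cv2
s=ctrl.get_state()
print(s['eef_pos'],s['tcp_rot'],s['contact_force'],s['wrist_torque'])
a=ctrl.read_camera('wrist')[:,:,::-1];cv2.imwrite('pics/w12.png',cv2.resize(a[180:270,210:310],None,fx=6,fy=6,interpolation=2))
"
```

```text
time: 10.18
eef_pos: [0.4797, -0.1561, 0.1172]
tcp_rot: [0.999, -0.034, -0.001, -0.0]
contact_force: [0.6, -1.5, -2.0]
opening: 0.411
[ 0.47968023 -0.15611177  0.1172185 ] [ 9.99424077e-01 -3.39261878e-02 -6.02752853e-04 -4.06633540e-04] [ 0.58292555 -1.51994312 -1.95523333] [-0.21148778 -0.04126079 -0.0181853 ]
```

View pics/w12.png

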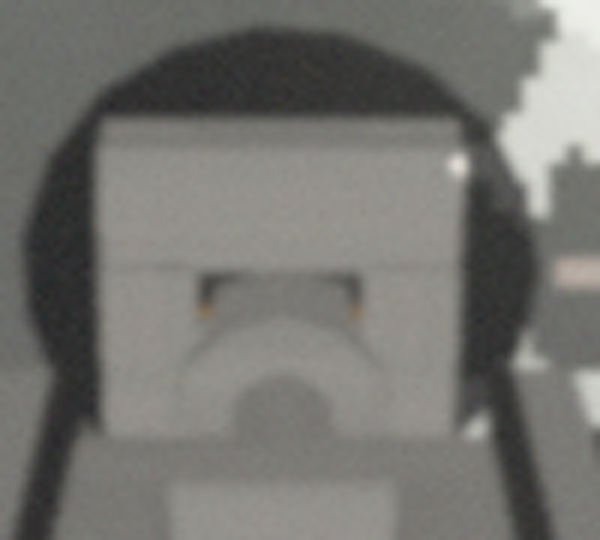

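```bash
python3 -m jog '[{"grip":0.9,"xyz":[0,0.0006,0.001],"dr":[0,0,0]},{"grip":0.9,"xyz":[0,0.0006,0.002],"dr":[0,0,0]},{"grip":0.9,"xyz":[0,0.0006,0.003],"dr":[0,0,0]},{"grip":0.9,"xyz":[0,0.0006,0.003],"dr":[0,0,0]},{"grip":0.9,"xyz":[0,0.0006,0.003],"dr":[0,0,0]}]'
python3 -c "
from h import *
s=ctrl.get_state()
print(s['eef_pos'],s['contact_force'],s['wrist_torque'])"
```

```text
time: 10.65
eef_pos: [0.4797, -0.1567, 0.1143]
tcp_rot: [0.999, -0.034, -0.0, -0.0]
contact_force: [0.3, -1.0, -0.9]
opening: 0.411
[ 0.4797165  -0.15666076  0.11433643] [ 0.2999782  -1.03019997 -0.87404748] [-0.29685467 -0.03275199 -0.05156518]
```

```bash
python3 -m jog '[{"grip":0.9,"xyz":[0,0.0004,0.001],"dr":[0,0,0]},{"grip":0.9,"xyz":[0,0.0004,0.002],"dr":[0,0,0]},{"grip":0.9,"xyz":[0,0.0004,0.003],"dr":[0,0,0]},{"grip":0.9,"xyz":[0,0.0004,0.003],"dr":[0,0,0]}]'
python3 -c "
from h import *
s=ctrl.get_state()
print(s['eef_pos'],s['contact_force'],s['wrist_torque'])"
```

```text
time: 10.98
eef_pos: [0.4795, -0.1568, 0.1111]
tcp_rot: [0.999, -0.034, -0.001, -0.001]
contact_force: [-0.2, -1.8, -0.9]
opening: 0.407
[ 0.47949143 -0.15676448  0.11107713] [-0.22911753 -1.80937809 -0.86055928] [-0.11559948 -0.00170492 -0.00241639]
```

```bash
python3 -m jog '[{"grip":0.9,"xyz":[0.001,0.0004,0.0005],"dr":[0,0,0]},{"grip":0.9,"xyz":[0,0.0004,0.001],"dr":[0,0,0]},{"grip":0.9,"xyz":[-0.001,0.0004,0.001],"dr":[0,0,0]},{"grip":0.9,"xyz":[0,0.0004,0.0015],"dr":[0,0,0]},{"grip":0.9,"xyz":[0.001,0.0004,0.002],"dr":[0,0,0]},{"grip":0.9,"xyz":[0,0.0004,0.002],"dr":[0,0,0]},{"grip":0.9,"xyz":[-0.001,0.0004,0.0025],"dr":[0,0,0]},{"grip":0.9,"xyz":[0,0.0004,0.0025],"dr":[0,0,0]}]'
python3 -c "
from h import *
s=ctrl.get_state()
print(s['eef_pos'],s['contact_force'],s['wrist_torque'])"
```

```text
time: 11.65
eef_pos: [0.4793, -0.1571, 0.1087]
tcp_rot: [0.999, -0.034, -0.001, -0.001]
contact_force: [0.2, 0.2, -0.4]
opening: 0.405
[ 0.47927303 -0.15712719  0.10868693] [ 0.18489382  0.19388588 -0.39712226] [-0.06185594 -0.01190028  0.02245629]
```

```bash
python3 -m jog '[{"grip":0.9,"xyz":[0.001,0,0.0005],"dr":[0,0,0]},{"grip":0.9,"xyz":[0,0,0.001],"dr":[0,0,0]},{"grip":0.9,"xyz":[-0.001,0,0.001],"dr":[0,0,0]},{"grip":0.9,"xyz":[0,0,0.0015],"dr":[0,0,0]},{"grip":0.9,"xyz":[0.001,0,0.002],"dr":[0,0,0]},{"grip":0.9,"xyz":[0,0,0.002],"dr":[0,0,0]},{"grip":0.9,"xyz":[-0.001,0,0.0025],"dr":[0,0,0]},{"grip":0.9,"xyz":[0,0,0.0025],"dr":[0,0,0]}]'
python3 -c "
from h import *
s=ctrl.get_state()
print(s['eef_pos'],s['contact_force'],s['wrist_torque'])"
```

```text
time: 12.32
eef_pos: [0.4795, -0.1573, 0.1065]
tcp_rot: [0.999, -0.034, -0.001, -0.001]
contact_force: [-1.6, 0.2, 1.2]
opening: 0.411
[ 0.47950431 -0.15729792  0.10651887] [-1.63852561  0.16805415  1.18714539] [ 0.03309043  0.30830555 -0.01626088]
```

```bash
python3 -m jog '[{"grip":0.9,"xyz":[0.001,0,0.0005],"dr":[0,0,0]},{"grip":0.9,"xyz":[0,0,0.001],"dr":[0,0,0]},{"grip":0.9,"xyz":[-0.001,0,0.001],"dr":[0,0,0]},{"grip":0.9,"xyz":[0,0,0.0015],"dr":[0,0,0]},{"grip":0.9,"xyz":[0.001,0,0.002],"dr":[0,0,0]},{"grip":0.9,"xyz":[0,0,0.002],"dr":[0,0,0]},{"grip":0.9,"xyz":[-0.001,0,0.0025],"dr":[0,0,0]},{"grip":0.9,"xyz":[0,0,0.0025],"dr":[0,0,0]}]'
python3 -c "
from h import *
s=ctrl.get_state()
print(s['eef_pos'],s['contact_force'],s['wrist_torque'])"
```

```text
time: 12.98
eef_pos: [0.4799, -0.158, 0.1054]
tcp_rot: [0.999, -0.034, -0.0, 0.0]
contact_force: [-5.2, 0.4, 7.8]
opening: 0.41
[ 0.47994648 -0.1580218   0.10542722] [-5.18848838  0.37941831  7.84037396] [-0.1241876   0.86792719 -0.08617696]
```

```bash
python3 -m jog '[{"grip":0.9,"xyz":[-0.0015,0,0.0005],"dr":[0,0,0]},{"grip":0.9,"xyz":[-0.0015,0,0.0007],"dr":[0,0,0]},{"grip":0.9,"xyz":[0.0007,0,0.0007],"dr":[0,0,0]},{"grip":0.9,"xyz":[0.0007,0,0.0009],"dr":[0,0,0]},{"grip":0.9,"xyz":[-0.0017,0,0.0012],"dr":[0,0,0]},{"grip":0.9,"xyz":[-0.0017,0,0.0012],"dr":[0,0,0]},{"grip":0.9,"xyz":[0.0007,0,0.0015],"dr":[0,0,0]},{"grip":0.9,"xyz":[0.0007,0,0.0015],"dr":[0,0,0]},{"grip":0.9,"xyz":[-0.0005,0,0.0015],"dr":[0,0,0]},{"grip":0.9,"xyz":[-0.0005,0,0.0015],"dr":[0,0,0]}]'
python3 -c "
from h import *
s=ctrl.get_state()
print(s['eef_pos'],s['contact_force'],s['wrist_torque'])"
```

```text
time: 13.82
eef_pos: [0.4797, -0.1572, 0.1023]
tcp_rot: [0.999, -0.034, 0.001, -0.001]
contact_force: [4.7, 0.5, -1.8]
opening: 0.408
[ 0.47971485 -0.15717641  0.10226575] [ 4.65494104  0.4787142  -1.83423136] [-0.04829654 -0.93545838 -0.06577132]
```

```bash
python3 -m jog '[{"grip":0.9,"xyz":[0.001,0,0.0004],"dr":[0,0,0]},{"grip":0.9,"xyz":[0.001,0,0.0008],"dr":[0,0,0]},{"grip":0.9,"xyz":[-0.0006,0,0.0012],"dr":[0,0,0]},{"grip":0.9,"xyz":[-0.0006,0,0.0016],"dr":[0,0,0]},{"grip":0.9,"xyz":[0.0013,0,0.0016],"dr":[0,0,0]},{"grip":0.9,"xyz":[0.0013,0,0.0016],"dr":[0,0,0]},{"grip":0.9,"xyz":[-0.0006,0,0.002],"dr":[0,0,0]},{"grip":0.9,"xyz":[-0.0006,0,0.002],"dr":[0,0,0]},{"grip":0.9,"xyz":[0.0004,0,0.002],"dr":[0,0,0]},{"grip":0.9,"xyz":[0.0004,0,0.002],"dr":[0,0,0]}]'
python3 -c "
from h import *
import cv2
s=ctrl.get_state()
print(s['eef_pos'],s['contact_force'],s['wrist_torque'])
a=ctrl.read_camera('wrist')[:,:,::-1];cv2.imwrite('pics/w13.png',cv2.resize(a[180:330,180:330],None,fx=4,fy=4,interpolation=2))
b=ctrl.read_camera('side')[:,:,::-1];cv2.imwrite('pics/s13.png',cv2.resize(b[130:190,305:365],None,fx=9,fy=9,interpolation=2))
"
```

```text
time: 14.65
eef_pos: [0.4796, -0.1574, 0.1007]
tcp_rot: [0.999, -0.034, -0.001, -0.001]
contact_force: [1.4, -0.4, 3.0]
opening: 0.409
[ 0.47960857 -0.15739888  0.10073603] [ 1.43193586 -0.39114495  3.02140311] [-0.00616528 -0.48637257 -0.01846532]
```

View pics/w13.png

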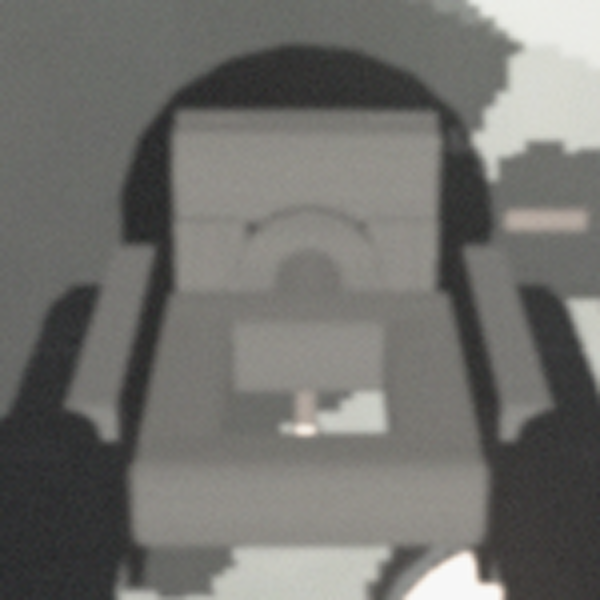

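View pics/s13.png

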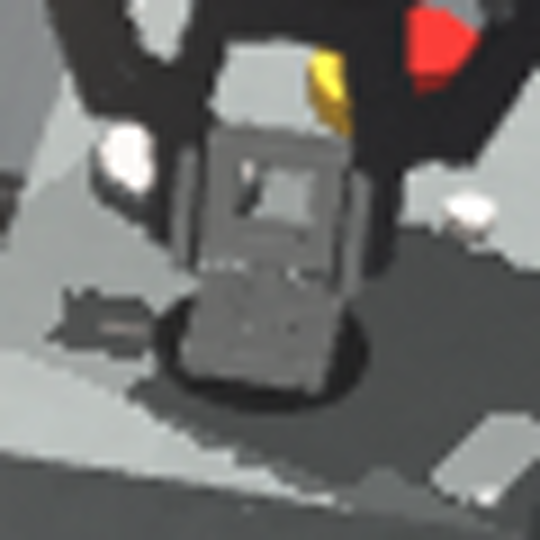

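```bash
python3 -m jog '[{"grip":0.9,"xyz":[0.001,0,0.0004],"dr":[0,0,0]},{"grip":0.9,"xyz":[0.001,0,0.0006],"dr":[0,0,0]},{"grip":0.9,"xyz":[-0.0006,0,0.001],"dr":[0,0,0]},{"grip":0.9,"xyz":[-0.0006,0,0.0012],"dr":[0,0,0]},{"grip":0.9,"xyz":[0.0013,0,0.0014],"dr":[0,0,0]},{"grip":0.9,"xyz":[0.0013,0,0.0014],"dr":[0,0,0]},{"grip":0.9,"xyz":[0.0003,0,0.0015],"dr":[0,0,0]},{"grip":0.9,"xyz":[0.0003,0,0.0015],"dr":[0,0,0]}]'
python3 -c "
from h import *
s=ctrl.get_state()
print(s['eef_pos'],s['contact_force'],s['wrist_torque'])
"
```

```text
time: 15.42
eef_pos: [0.4799, -0.1576, 0.1003]
tcp_rot: [0.999, -0.034, -0.001, -0.0]
contact_force: [-0.2, 1.0, 10.4]
opening: 0.408
[ 0.47986915 -0.15763518  0.10034747] [-0.19976588  0.9889003  10.44352248] [0.13374176 0.0107805  0.00789329]
```

```bash
python3 -m jog '[{"grip":0.9,"xyz":[0.001,0,0.0003],"dr":[0,0,0]},{"grip":0.9,"xyz":[0.001,0,0.0005],"dr":[0,0,0]},{"grip":0.9,"xyz":[-0.001,0,0.0005],"dr":[0,0,0]},{"grip":0.9,"xyz":[-0.001,0,0.0005],"dr":[0,0,0]},{"grip":0.9,"xyz":[0.001,0,0.0005],"dr":[0,0,0]},{"grip":0.9,"xyz":[0.001,0,0.0005],"dr":[0,0,0]},{"grip":0.9,"xyz":[0,0,0.0002],"dr":[0,0,0]},{"grip":0.9,"xyz":[0,0,0.0002],"dr":[0,0,0]}]'
python3 -c "
from h import *
import cv2
s=ctrl.get_state()
print(s['eef_pos'],s['contact_force'],s['wrist_torque'])
a=ctrl.read_camera('wrist')[:,:,::-1];cv2.imwrite('pics/w14.png',cv2.resize(a[200:280,210:310],None,fx=7,fy=7,interpolation=2))
"
```

```text
time: 16.08
eef_pos: [0.4798, -0.1578, 0.1002]
tcp_rot: [0.999, -0.034, -0.001, -0.0]
contact_force: [-1.1, 0.2, 10.9]
opening: 0.411
[ 0.47975884 -0.15778029  0.10023455] [-1.08138257  0.21858548 10.86741685] [0.06603113 0.23030499 0.02559459]
```

View pics/w14.png

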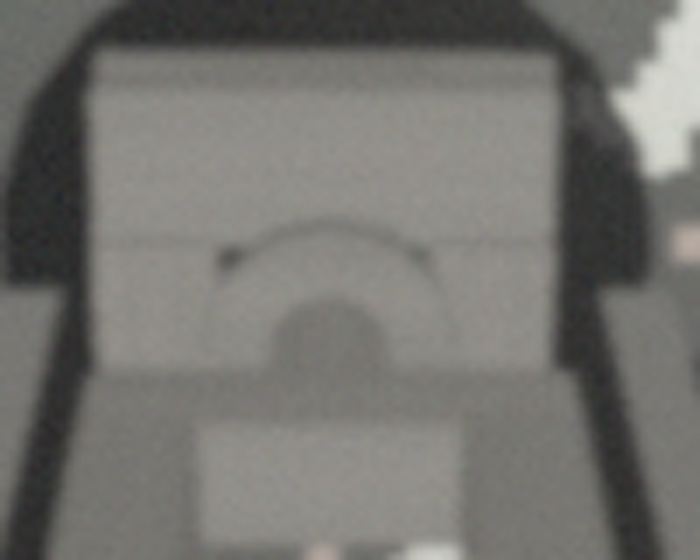

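```bash
python3 -m jog '[{"grip":0.9,"xyz":[0,0,0],"dr":[0,0,0.08]},{"grip":0.9,"xyz":[0,0,0],"dr":[0,0,0.16]},{"grip":0.9,"xyz":[0,0,0],"dr":[0,0,0.24]},{"grip":0.9,"xyz":[0,0,0],"dr":[0,0,0.32]},{"grip":0.9,"xyz":[0,0,0],"dr":[0,0,0.4]},{"grip":0.9,"xyz":[0,0,0],"dr":[0,0,0.4]}]' 100
python3 -c "
from h import *
s=ctrl.get_state()
print(s['eef_pos'],s['contact_force'],s['wrist_torque'],s['qpos'].round(2))
"
```

```text
time: 16.63
eef_pos: [0.4799, -0.1578, 0.0998]
tcp_rot: [0.973, -0.233, -0.001, 0.0]
contact_force: [1.5, -1.3, 6.0]
opening: 0.405
[ 0.47990942 -0.15782211  0.09976803] [ 1.49132366 -1.30437523  5.98985783] [-0.11170826 -0.21987132  0.05085085] [-0.52  0.07  2.09 -0.    0.99 -0.05]
```

```bash
python3 -m jog '[{"grip":0.9,"xyz":[0,0,0.0002],"dr":[0,0,0.08]},{"grip":0.9,"xyz":[0,0,0.0003],"dr":[0,0,0.16]},{"grip":0.9,"xyz":[0,0,0.0003],"dr":[0,0,0.24]},{"grip":0.9,"xyz":[0,0,0.0003],"dr":[0,0,0.32]},{"grip":0.9,"xyz":[0,0,0.0003],"dr":[0,0,0.4]},{"grip":0.9,"xyz":[0,0,0.0003],"dr":[0,0,0.48]},{"grip":0.9,"xyz":[0,0,0.0003],"dr":[0,0,0.48]}]' 100
python3 -c "
from h import *
import cv2
s=ctrl.get_state()
print(s['eef_pos'],s['contact_force'],s['wrist_torque'],s['qpos'].round(2))
a=ctrl.read_camera('wrist')[:,:,::-1];cv2.imwrite('pics/w15.png',a)
"
```

```text
time: 17.22
eef_pos: [0.4798, -0.1582, 0.0987]
tcp_rot: [0.89, -0.457, -0.0, 0.001]
contact_force: [2.0, -3.1, 4.3]
opening: 0.405
[ 0.47981988 -0.15818058  0.09874994] [ 1.96484025 -3.13886028  4.33653239] [-0.53544754 -0.23661054  0.11111075] [-0.52  0.07  2.09 -0.    0.98  0.43]
```

View pics/w15.png

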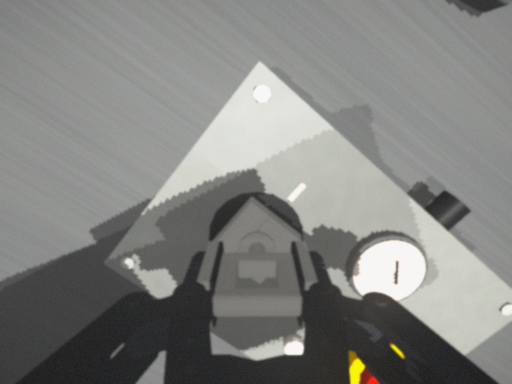

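```bash
python3 -m jog '[{"grip":0.9,"xyz":[0.0003,0.0002,0],"dr":[0,0,0.08]},{"grip":0.9,"xyz":[0.0003,0.0002,0],"dr":[0,0,0.16]},{"grip":0.9,"xyz":[0.0003,0.0002,0],"dr":[0,0,0.24]},{"grip":0.9,"xyz":[0.0003,0.0002,0],"dr":[0,0,0.32]},{"grip":0.9,"xyz":[0.0003,0.0002,0],"dr":[0,0,0.4]},{"grip":0.9,"xyz":[0.0003,0.0002,0],"dr":[0,0,0.48]},{"grip":0.9,"xyz":[0.0003,0.0002,0],"dr":[0,0,0.48]}]' 100
python3 -c "
from h import *
s=ctrl.get_state()
print(s['eef_pos'],s['contact_force'],s['wrist_torque'],s['qpos'].round(2))
"
```

```text
time: 17.85
eef_pos: [0.4795, -0.1584, 0.0987]
tcp_rot: [0.756, -0.655, -0.001, 0.001]
contact_force: [0.0, -3.0, 4.5]
opening: 0.401
[ 0.47954774 -0.15837528  0.09871035] [ 0.02432009 -2.98730288  4.50083284] [-0.57744172 -0.02631541  0.08500959] [-0.52  0.07  2.09 -0.    0.99  0.91]
```

```bash
python3 -m jog '[{"grip":0.9,"xyz":[0.0002,0,0],"dr":[0,0,0.08]},{"grip":0.9,"xyz":[0.0003,0,0],"dr":[0,0,0.16]},{"grip":0.9,"xyz":[0.0003,0,0],"dr":[0,0,0.24]},{"grip":0.9,"xyz":[0.0003,0,0],"dr":[0,0,0.32]},{"grip":0.9,"xyz":[0.0003,0,0],"dr":[0,0,0.38]},{"grip":0.9,"xyz":[0.0003,0,0],"dr":[0,0,0.4]},{"grip":0.9,"xyz":[0.0003,0,0],"dr":[0,0,0.4]}]' 100
python3 -c "
from h import *
import cv2
s=ctrl.get_state()
print(s['eef_pos'],s['contact_force'],s['wrist_torque'],s['qpos'].round(2), 2*np.arctan2(-s['tcp_rot'][1],s['tcp_rot'][0])-.068)
a=ctrl.read_camera('wrist')[:,:,::-1];cv2.imwrite('pics/w16.png',cv2.resize(a[150:340,150:350],None,fx=3,fy=3,interpolation=2))
b=ctrl.read_camera('side')[:,:,::-1];cv2.imwrite('pics/s16.png',cv2.resize(b[110:190,295:375],None,fx=7,fy=7,interpolation=2))
"
```

```text
time: 18.43
eef_pos: [0.4793, -0.1585, 0.0987]
tcp_rot: [-0.612, 0.791, 0.001, -0.001]
contact_force: [-1.7, -3.0, 6.0]
opening: 0.406
[ 0.47930221 -0.15849111  0.09871549] [-1.71611267 -2.98441542  6.00994637] [-0.4722978   0.04906551  0.15629971] [-0.52  0.07  2.09 -0.    0.99  1.31] -4.526105918081242
```

View pics/w16.png

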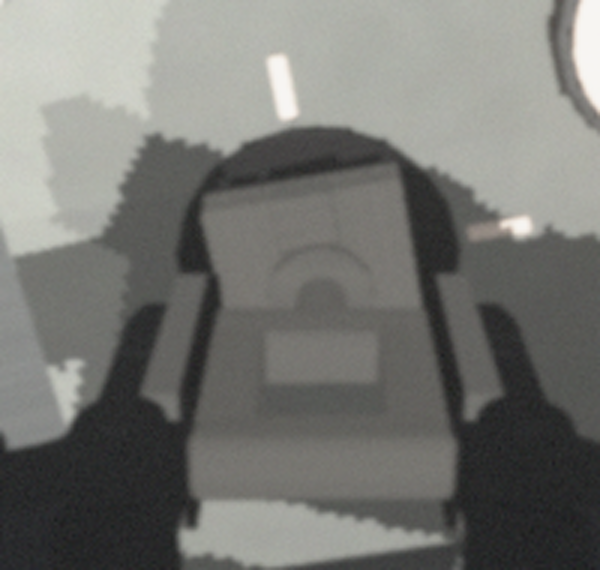

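View pics/s16.png

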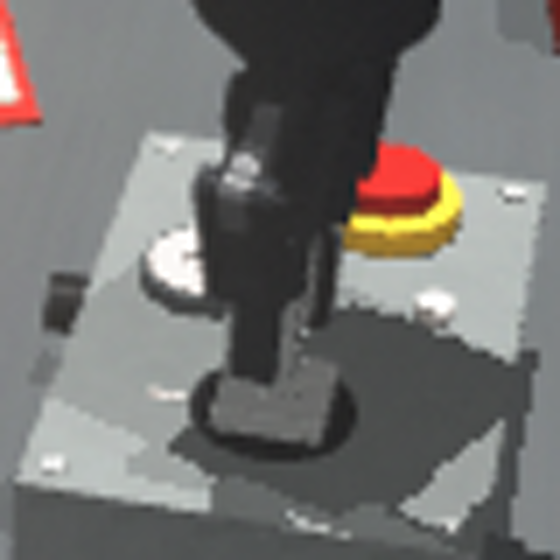

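```bash
python3 -m jog '[{"grip":0.9,"xyz":[0,0,0.0003],"dr":[0,0,0.05]},{"grip":0.9,"xyz":[0,0,0.0003],"dr":[0,0,0.05]},{"grip":0.9,"xyz":[0,0,0.0003],"dr":[0,0,0.05]},{"grip":0.9,"xyz":[0,0,0.0003],"dr":[0,0,0.05]},{"grip":0.9,"xyz":[0,0,0.0003],"dr":[0,0,0.05]},{"grip":0.9,"xyz":[0,0,0.0003],"dr":[0,0,0.05]},{"grip":0.9,"xyz":[0,0,0.0003],"dr":[0,0,0.05]},{"grip":0.9,"xyz":[0,0,0.0003],"dr":[0,0,0.05]},{"grip":0.9,"xyz":[0,0,0.0003],"dr":[0,0,0.05]}]' 100
python3 -c "
from h import *
import cv2
s=ctrl.get_state()
print(s['eef_pos'],s['contact_force'],s['wrist_torque'],s['opening'], 2*np.arctan2(-s['tcp_rot'][1],s['tcp_rot'][0])-.068)
a=ctrl.read_camera('wrist')[:,:,::-1];cv2.imwrite('pics/w17.png',cv2.resize(a[200:290,210:310],None,fx=6,fy=6,interpolation=2))
cv2.imwrite('pics/w17b.png',cv2.resize(a[215:330,195:325],None,fx=5,fy=5,interpolation=2))
b=ctrl.read_camera('top')[:,:,::-1];cv2.imwrite('pics/t17.png',b)
"
```

```text
time: 19.28
eef_pos: [0.4793, -0.1585, 0.0987]
tcp_rot: [-0.592, 0.806, 0.001, -0.001]
contact_force: [-0.5, -2.1, 7.1]
opening: 0.407
[ 0.47929676 -0.15849212  0.09869045] [-0.50448627 -2.13543487  7.138306  ] [-0.41237851  0.16542609  0.15518462] 0.40664765698695143 -4.476905644954073
```

View pics/w17b.png

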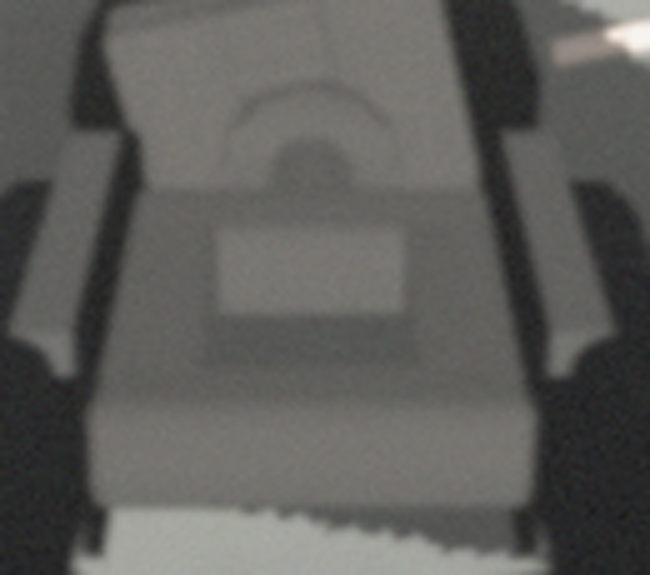

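View pics/t17.png

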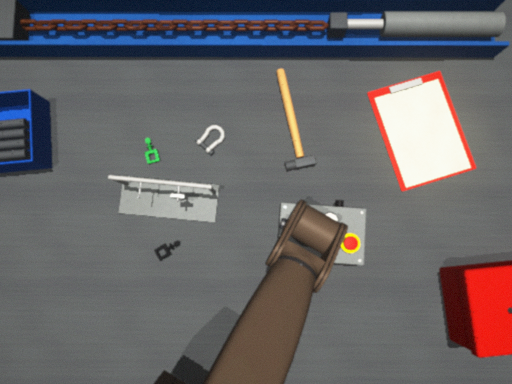

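```bash
python3 -c "
from h import *
s=ctrl.get_state();print(s['time'],s['wrist_torque'],s['contact_force'])
print(ctrl.sign_off())"
```

```text
19.3833 [-0.38564353  0.26373615  0.16356176] [-0.75821646 -1.71510692  7.33300157]
the job is handed in; nothing more can be done
None
```

I took the winged key off the +y hook, inserted it in the switch and turned it clockwise to the stop. I handed the job in at 19.4 s with the gripper still holding it turned. No verdict is reported, so the result rests on my own checks below.

**What I did:** I confirmed the key choice in a close crop. The +y key had the wide flat bit, and the -y key had the plain round shank. I gripped the bow, raised it about 11 mm and drew it clear of the hook. The key went past both pin pairs with 1 mm wiggles, and the highest vertical force I read was about 11 N.

**Last checks:**
- **Turn:** the hand had turned about 1.81 rad, and the wrist torque was 0.16 N m, which matches the return spring near the stop. I saw no torque jump to mark the stop itself, and I could not read the lock angle directly.
- **Grip:** the bow sits in the fingers as it did before insertion, so the key has not slipped. I was pressing down with about 7 N.
- **Other items:** in the last top view the spare key, hammer and shackle are where they started. I saw nothing touching the emergency stop in the last pictures.

**One disagreement:** when I judged the key home, the tool was at z = 0.1003. It then sank about 1.5 mm more during the turn, to 0.0987. The collar was therefore probably about 1.5 mm off the face when the turn began. That is at the limit of what lets the lock turn, and it did turn.

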